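# Layer a pebble stand and cure it under the lamp

### The job

Build the stand for the painted pebble on the work wheel: layer every wood disc on the table into one stack centred on the wheel, the wide ones below, the narrow ones on them, and the pebble flat on top. Then swing the curing lamp so that its head is right above the stack, press the timer's button fully down and let it come up, and swing the lamp back to the side where it was. The finished stack must be standing when the button is pressed and at the end; leave the pots, jar, brush, spatula and saucer where they are.

Things in the scene. Friction and masses are not known exactly. Their poses are not given: they have to be found in the camera images.
- wide1: wide plain light-wood disc, 70 mm across and 18 mm thick, lying flat on the table at the start; origin at its centre (9 mm from either face), z along its axis, either face may be up; 30 to 50 g. May be absent.
- wide2: wide plain light-wood disc, 70 mm across and 18 mm thick, lying flat on the table at the start; origin at its centre (9 mm from either face), z along its axis, either face may be up; 30 to 50 g. May be absent.
- wide3: wide plain light-wood disc, 70 mm across and 18 mm thick, lying flat on the table at the start; origin at its centre (9 mm from either face), z along its axis, either face may be up; 30 to 50 g. May be absent.
- narrow1: narrow plain light-wood disc, 52 mm across and 18 mm thick, lying flat on the table at the start; origin at its centre (9 mm from either face), z along its axis, either face may be up; 30 to 50 g. May be absent.
- narrow2: narrow plain light-wood disc, 52 mm across and 18 mm thick, lying flat on the table at the start; origin at its centre (9 mm from either face), z along its axis, either face may be up; 30 to 50 g. May be absent.
- pebble: the one big white painted pebble (orange and black strokes): round and flat, 60 mm across at mid-height, 26 mm thick, flat 38 mm faces above and below; origin at its centre, z through its flat faces. About 0.13 kg.
- wheel_top (a point): centre of the flat round metal top, 130 mm across and 20 mm above the table, of a low work wheel (a plate) that is fixed and does not turn; no rim; z is up
- lamp_pivot (a point): point on the upright axis of the curing lamp's stiff hinge, 220 mm above the table, on a steel post 22 mm thick and about 255 mm high with a round foot 130 mm across
- lamp_head (a point): centre of the underside of the lamp's round white head (100 mm across, 35 mm high, underside 195 mm above the table), 260 mm from the pivot at the end of a level bar 22 mm wide; this is the point that shines straight down
- lamp_knob (a point): top centre of the lamp's black upright grip, a round stud 24 mm thick and 55 mm high standing on the middle of the head, straight above lamp_head; its top is 285 mm above the table. Pinch it from above to swing the lamp.
- lamp_arm (a joint): angle of the lamp's bar about the upright axis through lamp_pivot (rad), growing clockwise seen from above, from -0.6 to 1.8; starts at 1.3 to 1.5 (aside, on the +y side); with the head over the wheel it reads about -0.3 to 0.1. Stiff: about 0.4 N m to turn it, so about 1.5 N at the grip; it stays where it is left.
- start_top (a point): centre of the top of the round white push button (36 mm across) that stands on the grey timer box (90 x 90 x 45 mm, fixed); pressed straight down
- start (a joint): how far the button is down (m): 0 released, 0.007 fully down; a spring that takes 5 N at the bottom and pushes it back
- paint_pot: small closed round paint pot, 44 mm across, 42 mm high, standing among the discs; origin at the centre of its underside. To be left alone.
- pot_strip: strip of three small open paint pots with their lids up, about 105 mm long, 28 mm high without the lids; origin under its middle. To be left alone.
- water_jar: glass jar with steel lid, 64 mm across, 100 mm high; origin under its middle. To be left alone.
- brush: blue brush lying on the table, 200 mm long; origin under its middle. To be left alone.
- spatula: palette spatula lying on the table, 200 mm long; origin under its middle. To be left alone.
- saucer: white saucer, 120 mm across, 20 mm high; origin under its middle. To be left alone.
Mind the look-alikes: they are no part of the job. Leave any turquoise or yellow look-alike of the narrow2 alone. What is shaped like the narrow1 but blue or turquoise is not meant.

How it is judged:
By the outcome, as a careful person would: the job done as asked, in the order asked, and still so for the second after the job is handed in, with the robot touching nothing.
Of wide1, wide2, wide3 only 2 to 3 are there at a start; the rules pass over those that are not, and their reading is None.
Of narrow1, narrow2 only 1 to 2 are there at a start; the rules pass over those that are not, and their reading is None.
At some moment in a run one of narrow1, narrow2, pebble may be knocked a few centimetres aside while the robot is not near it.
Once in a run the grip may slacken for a moment while it holds something.
It also fails if it takes over 210 s, if anything falls off the work surface, if the arm or the gripper's body presses on something with over 40 N, if the wrist force passes 120 N, or if a joint passes its speed limit or range.

### The arm

A 6-joint arm with a two-finger parallel gripper is mounted at the origin on the work surface. World frame = base frame: x ahead of the robot, y to its left, z up, the work surface at z = 0. Lengths are in mm, angles in rad, forces in N, time in s.
With the tool pointing down it reaches from about 275 to 850 mm from the base axis. Payload 19 kg.
Tool frame: the origin (TCP) lies at the very end of the fingers, on their centre line; the grasp point (between the pads) lies 19 mm behind it (robot.tcp_to_grasp is the distance from the TCP to the grasp point, in mm); z points along the fingers, y is the direction in which the jaws open and shut (so a half turn about z gives the same grasp; the last joint's range is limited). The gripper opens to 85 mm and grips with 20 to 120 N. Pads are 22 mm wide; open, the fingers measure 114 mm over their backs; the gripper's body (76 mm by 85 mm) begins 54 mm behind the grasp point. The pads swing forward as they close: fully open they stand 13 mm farther back than shut.
Start: joints at [-1.391, 0.15, 1.437, -0, 1.554, -0.134], TCP at [177.462, -546.898, 231.267] pointing down, gripper open.
Joint ranges: [-2.8, 2.8], [-0.68, 2.1], [0.12, 2.68], [-1.39, 4.53], [0.16, 2.79], [-2.81, 2.81]. Speed limits (rad/s): [1.89, 1.89, 2.22, 3.01, 3.01, 3.01].

### API

Orientations are given as a unit quaternion [x, y, z, w].
In Python, from workcell import robot gives the robot as it stands.
- The arm moves only by the tool servo_tool, never from a script. Its argument "plan" is a list of rows, each an object with "claw": the closure in counts, from 0 (fully open) to 255 (shut); "slide": the shift along the tool's x, y, z each as a share of 0.025 m, from -1 to 1, a list of three; "roll": the turn about the tool's z as a share of 4 degrees, from -1 to 1. A call has 1 to 8 rows; each row shifts and turns the pose as measured when the row begins, along the tool's axes as they then stand; what a row does not reach is not made up. A row lasts 1/12 s, in which the tool goes at most 41.7 mm and 7.16 degrees, less where a joint would pass 70% of its speed; a pose out of reach is approached as far as the arm can. A call with a number of a shift or a turn outside -1 to 1 is refused whole. A call with a gripper value outside its range is refused whole. The fingers move at their own pace and stop on an object; "newtons" is the grip in N (left out, the last holds). Time passes only in rows, so rows that do not move let the fingers close. It gives the time, the measured TCP pose, the force and the opening at its end, in the units of the state.
- robot.get_obs(): the state, without advancing time (a new reading comes with each control period).
- robot.get_image(name): name is "scene" or "top" or "wrist"; returns a dict with "image" (420x560x3 uint8, red, green, blue), "range_z" (420x560 float32, mm along the optical axis (not along the pixel's ray), 0 where there is no reading), "fx", "fy", "cx", "cy" (pixels), "D" ([k1, k2, p1, p2, k3] as OpenCV has them; the pictures are not rectified), "cam_to_world" (4x4, takes a point from camera to world coordinates); the wrist camera has in their place "mount" (4x4, takes a point from camera to tool coordinates, whose origin is the TCP and whose axes are the flange's). Camera axes: x right, y down, z forward; pixel columns grow to the right and rows downward; lengths in mm; the calibration is good to about 2 mm. A picture is of the moment at which its call begins: read the wrist's pose just before it.
- robot.sign_off(): hands the job in, once; it reports no verdict.
Trained networks look in a picture, given as the dict that the camera call returned (one of the last four; its "shot" number tells which), for a name from the list of things; names that differ only in an ending like _2 or _b are one class to them, and where a whole thing is asked for, a point or a joint stands for the part that bears it (a point fixed in the world has none). Each returns a list of dicts, best first, with "conf" (0 to 1); they miss things now and then, are a little off and sometimes report something else, mostly with a low value. They report only what shows in the picture. A call takes as long as a camera call. They do not tell look-alikes from the thing itself.
- robot.trace(picture, name): "pixels" (420x560 bool, what is visible of it).
- robot.mark_of(picture, name): "position" ([x, y, z] in mm, in world coordinates, good to about 4 mm: a listed point, or the origin of a listed thing).
The state is a dict: "time_s": time; "joint_pos": joint angles; "joint_vel": joint speeds; "joint_efforts": joint torques, N m; "tcp_pos": TCP position; "ee_rot": TCP orientation; "force": force on the tool from outside, world axes, zero at the start; "torque": the same for the moment, N m; "gripper_width": finger opening in mm.
Only numpy, scipy, OpenCV 4.12 (cv2) and the standard library are available. Lean on these libraries where they do the work, as an engineer would, in place of code of your own. Each camera call takes 0.05 s, during which the arm holds its last target. There are 200 camera calls.

## Working session

There is one attempt and no reset: what is moved stays moved. The work goes in short steps, Python scripts to look and compute and a tool call to move; the robot and the scene stay as the last step left them, time stands still between calls to the robot, and variables do not carry over. Pictures are saved under pics/ and viewed, about 12 in all and at most 16, crops included, and the job is handed in when it is done.

Besides the shell and the picture viewer there is one more tool, called after "Request:" by a JSON object that holds its "op" and its "data", one argument or row to a line. servo_tool: Moves the arm, as the interface text tells. Its arguments: {"type":"object","properties":{"plan":{"type":"array"},"newtons":{"type":"number"}},"required":["plan"]}

```bash
ls; mkdir -p pics; cat > h.py <<'E'
import numpy as np, cv2
from workcell import robot
def save(im,n,crop=None,s=1):
    a=im["image"]
    if crop: a=a[crop[1]:crop[3],crop[0]:crop[2]]
    a=cv2.resize(a,None,fx=s,fy=s)
    cv2.imwrite("pics/"+n,cv2.cvtColor(a,cv2.COLOR_RGB2BGR))
def T(im,obs=None):
    if "cam_to_world" in im: return np.array(im["cam_to_world"])
    from scipy.spatial.transform import Rotation as R
    M=np.eye(4);M[:3,:3]=R.from_quat(obs["ee_rot"]).as_matrix();M[:3,3]=obs["tcp_pos"]
    return M@np.array(im["mount"])
def pts(im,mask,M):
    v,u=np.nonzero(mask&(im["range_z"]>0)); z=im["range_z"][v,u]
    K=np.array([[im["fx"],0,im["cx"]],[0,im["fy"],im["cy"]],[0,0,1.]])
    n=cv2.undistortPoints(np.stack([u,v],1).astype(float)[:,None],K,np.array(im["D"]))[:,0]
    p=np.c_[n*z[:,None],z]
    return p@M[:3,:3].T+M[:3,3],u,v
E
python3 - <<'E'
from h import *
o=robot.get_obs();print(o)
for n in("top","scene"):
    im=robot.get_image(n);save(im,n+"0.png",s=1.4)
    print(n,np.round(im["cam_to_world"],2).tolist(),im["fx"])
    for k in["wide1","narrow1","pebble","wheel_top","lamp_pivot","lamp_head","lamp_knob","start_top","paint_pot","pot_strip","water_jar","brush","spatula","saucer"]:
        print(k,[(round(d["conf"],2),np.round(d["position"]).tolist()) for d in robot.mark_of(im,k)])
E
```

```text
pics
{'time_s': 0.0, 'joint_pos': array([-1.39105443e+00,  1.50944707e-01,  1.43803598e+00,  2.22395871e-05,
        1.55378806e+00, -1.33976662e-01]), 'joint_vel': array([ 1.14973367e-03,  9.50835439e-05, -7.37308038e-05, -1.59084879e-03,
        9.44052493e-04, -6.62282022e-04]), 'joint_efforts': array([ 3.91844500e-03, -7.13068342e+01, -5.70867598e+01,  2.62783578e-05,
        8.94653436e-03, -1.06234750e-04]), 'tcp_pos': array([ 177.39981484, -546.68921973,  230.69651593]), 'ee_rot': array([ 9.87722648e-01,  1.56216598e-01, -2.33968209e-06, -5.88145895e-04]), 'force': array([-0.73571885, -0.02066179, -0.37426245]), 'torque': array([-0.00776415, -0.04164878, -0.03352854]), 'gripper_width': 85.39072095777857}
top [[-0.01, -0.99, 0.11, 372.65], [-1.0, 0.01, 0.02, 62.52], [-0.02, -0.11, -0.99, 1504.11], [0.0, 0.0, 0.0, 1.0]] 450.9708146855445
wide1 [(0.92, [445.0, -308.0, 8.0]), (0.73, [422.0, -173.0, 8.0])]
narrow1 [(0.78, [300.0, -169.0, 6.0]), (0.77, [521.0, -210.0, 7.0]), (0.71, [536.0, -355.0, 11.0]), (0.67, [640.0, -353.0, 7.0]), (0.65, [330.0, 422.0, 3.0]), (0.57, [433.0, -64.
[... 1126 characters left out ...]
2.0]), (0.52, [594.0, -4.0, 19.0]), (0.17, [364.0, 21.0, -4.0])]
pebble [(0.72, [425.0, -392.0, 14.0])]
wheel_top []
lamp_pivot [(0.91, [749.0, 204.0, 221.0])]
lamp_head [(0.87, [564.0, 392.0, 197.0]), (0.28, [610.0, 531.0, 2.0])]
lamp_knob [(0.95, [565.0, 386.0, 287.0]), (0.33, [561.0, 391.0, 193.0])]
start_top [(0.51, [612.0, 526.0, -0.0]), (0.4, [418.0, 231.0, 68.0]), (0.26, [597.0, -6.0, 17.0])]
paint_pot [(0.74, [625.0, -175.0, -2.0]), (0.69, [540.0, -354.0, 9.0]), (0.52, [423.0, -173.0, 11.0])]
pot_strip [(0.91, [330.0, -298.0, 2.0])]
water_jar [(0.77, [613.0, 530.0, -1.0])]
brush [(0.74, [365.0, 20.0, -4.0])]
spatula [(0.51, [324.0, 421.0, -1.0])]
saucer [(0.55, [455.0, 510.0, -1.0])]
```

View pics/top0.png

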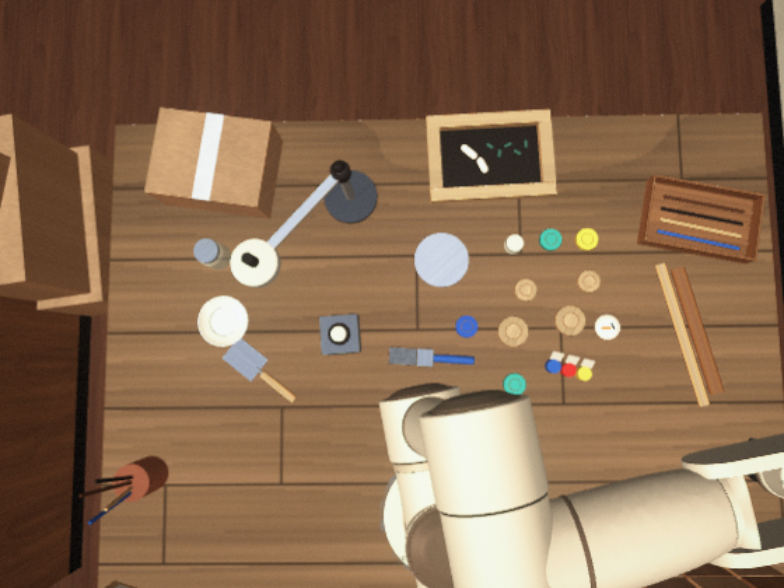

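View pics/scene0.png

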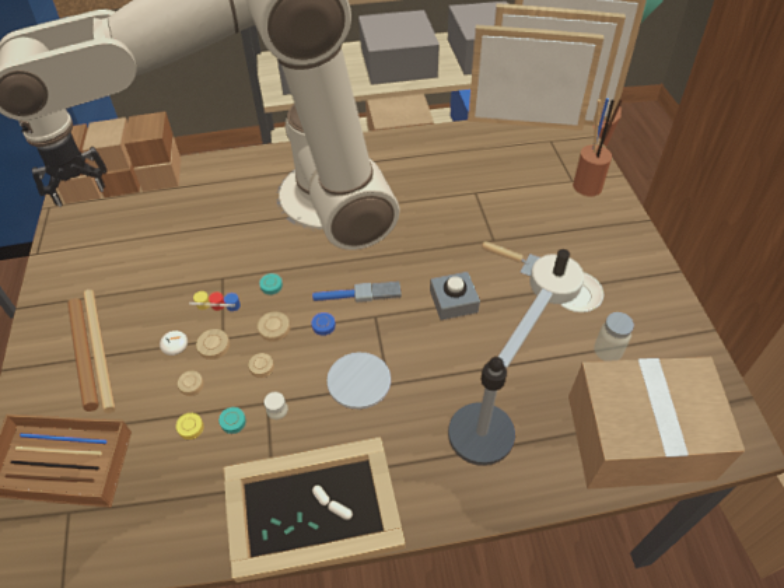

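Top view: wood wide discs at (513,331), (570,320). Narrow wood discs at (526,290), (589,281). Pebble at (607,327). Look-alikes to avoid: turquoise (515,384) and (551,239), yellow (587,239), blue (466,327). Measuring the tops from depth.

```bash
cat >> h.py <<'E'
def circ(im,M,c,r,z0,z1):
    p,u,v=pts(im,np.ones(im["range_z"].shape,bool),M)
    s=(np.hypot(p[:,0]-c[0],p[:,1]-c[1])<r)&(p[:,2]>z0)&(p[:,2]<z1)
    q=p[s]
    if len(q)<20: return None
    (x,y),R=cv2.minEnclosingCircle(q[:,:2].astype(np.float32))
    return dict(n=len(q),mean=np.round(q.mean(0),1).tolist(),enc=np.round([x,y,R],1).tolist(),zmed=round(float(np.median(q[:,2])),1))
E
python3 - <<'E'
from h import *
L=dict(A=(423,-174,45,10,30),B=(446,-307,45,10,30),C=(520,-207,38,10,30),D=(540,-353,38,10,30),peb=(426,-394,40,15,40),wheel=(590,-7,85,12,30),knob=(563,387,25,265,300),head=(563,387,60,215,240),btn=(419,230,30,58,80),post=(751,207,30,235,270))
for n in("top","scene"):
    im=robot.get_image(n)
    if n=="top": save(im,"crop1.png",(330,160,450,290),5)
    for k,(x,y,r,a,b) in L.items(): print(n,k,circ(im,T(im),(x,y),r,a,b))
E
```

```text
top A {'n': 356, 'mean': [422.9, -169.4, 17.5], 'enc': [423.1, -170.1, 35.0], 'zmed': 17.6}
top B {'n': 360, 'mean': [446.7, -303.8, 17.4], 'enc': [445.3, -308.3, 38.8], 'zmed': 17.3}
top C {'n': 188, 'mean': [520.0, -202.2, 17.1], 'enc': [520.2, -202.7, 25.9], 'zmed': 17.1}
top D {'n': 192, 'mean': [538.6, -351.2, 17.2], 'enc': [538.6, -352.4, 26.9], 'zmed': 17.1}
top peb {'n': 251, 'mean': [430.6, -389.2, 23.2], 'enc': [430.8, -390.3, 29.9], 'zmed': 23.2}
top wheel {'n': 1168, 'mean': [594.5, -5.1, 19.5], 'enc': [595.1, -5.2, 65.3], 'zmed': 19.5}
top knob {'n': 70, 'mean': [563.7, 387.2, 281.6], 'enc': [564.1, 388.5, 11.9], 'zmed': 282.9}
top head {'n': 886, 'mean': [564.1, 384.7, 228.8], 'enc': [566.6, 383.7, 55.2], 'zmed': 229.1}
top btn {'n': 129, 'mean': [420.6, 234.6, 65.2], 'enc': [421.3, 233.7, 25.1], 'zmed': 65.6}
top post {'n': 120, 'mean': [748.3, 209.1, 251.2], 'enc': [750.6, 211.1, 20.3], 'zmed': 256.6}
scene A {'n': 340, 'mean': [424.0, -171.2, 18.0], 'enc': [421.0, -171.1, 37.2], 'zmed': 18.1}
scene B {'n': 368, 'mean': [448.6, -306.0, 17.4], 'enc': [446.1, -307.2, 37.2], 'zmed': 17.6}
scene C {'n': 227, 'mean': [521.2, -203.1, 17.8], 'enc': [519.6, -203.3, 27.3], 'zmed': 18.0}
scene D {'n': 224, 'mean': [540.7, -353.2, 17.3], 'enc': [539.2, -356.6, 29.1], 'zmed': 17.8}
scene peb {'n': 242, 'mean': [435.1, -391.4, 23.1], 'enc': [430.5, -391.3, 31.5], 'zmed': 23.4}
scene wheel {'n': 1442, 'mean': [596.6, -7.0, 20.4], 'enc': [593.6, -6.9, 66.6], 'zmed': 20.4}
scene knob {'n': 97, 'mean': [567.2, 385.3, 279.8], 'enc': [564.7, 387.6, 12.8], 'zmed': 283.0}
scene head {'n': 805, 'mean': [573.1, 380.5, 229.0], 'enc': [569.2, 386.8, 54.9], 'zmed': 229.7}
scene btn {'n': 135, 'mean': [423.5, 232.2, 65.8], 'enc': [420.1, 233.1, 25.6], 'zmed': 67.2}
scene post {'n': 230, 'mean': [757.5, 207.5, 249.4], 'enc': [753.9, 210.0, 20.7], 'zmed': 242.8}
```

View pics/crop1.png

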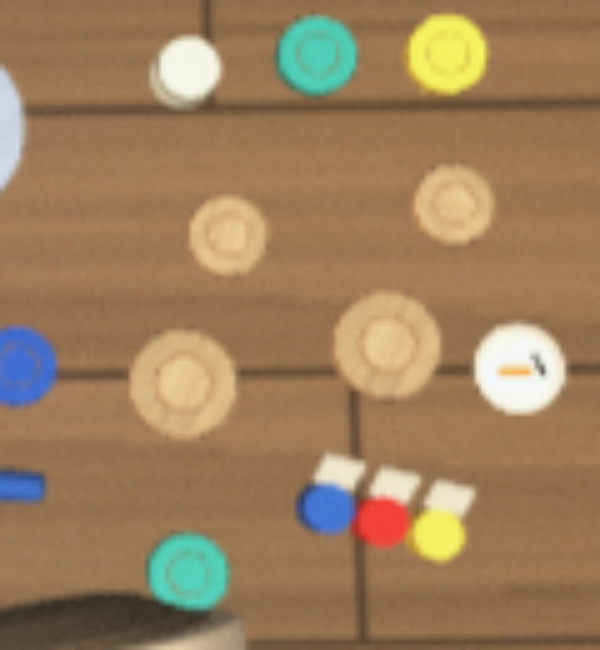

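Request:
{"op": "servo_tool", "data": {
  "plan": [
    {"claw": 0,"slide": [0,0,-0.5],"roll": -1},
    {"claw": 0,"slide": [0,0,0],"roll": -1},
    {"claw": 0,"slide": [0,0,0],"roll": -1},
    {"claw": 0,"slide": [0,0,0],"roll": -1},
    {"claw": 0,"slide": [0,0,0],"roll": -1},
    {"claw": 0,"slide": [0,0,0],"roll": -1},
    {"claw": 0,"slide": [0,0,0],"roll": -1},
    {"claw": 0,"slide": [0,0,0],"roll": -1}
  ],
  "newtons": 40
}}

```text
time_s: 2.27
tcp_pos: [177.5, -546.9, 244.4]
ee_rot: [0.902, 0.433, 0.0, -0.0]
force: [0.2, -0.2, -0.1]
gripper_width: 85.2
```

The crop confirms two plain-wood wide discs, two plain-wood narrow discs and the pebble; the other discs are coloured. Aligning the jaws with world x and moving over wide B at (446,-306).

Request:
{"op": "servo_tool", "data": {
  "plan": [
    {"claw": 0,"slide": [0,0,0],"roll": -1},
    {"claw": 0,"slide": [0,0,0],"roll": -1},
    {"claw": 0,"slide": [0,0,0],"roll": -1},
    {"claw": 0,"slide": [0,0,0],"roll": -1},
    {"claw": 0,"slide": [0,0,0],"roll": -1},
    {"claw": 0,"slide": [0,0,0],"roll": -1},
    {"claw": 0,"slide": [0,0,0],"roll": -1},
    {"claw": 0,"slide": [0,0,0],"roll": -1}
  ]
}}

```text
time_s: 2.93
tcp_pos: [177.5, -546.9, 244.4]
ee_rot: [0.738, 0.675, 0.0, -0.0]
force: [0.5, -0.3, -0.4]
gripper_width: 85.4
```

Request:
{"op": "servo_tool", "data": {
  "plan": [
    {"claw": 0,"slide": [0,0,0],"roll": -1},
    {"claw": 0,"slide": [0,0,0],"roll": -0.7},
    {"claw": 0,"slide": [1,1,0],"roll": 0},
    {"claw": 0,"slide": [1,1,0],"roll": 0},
    {"claw": 0,"slide": [1,1,0],"roll": 0},
    {"claw": 0,"slide": [1,1,0],"roll": 0},
    {"claw": 0,"slide": [0,0,0],"roll": 0},
    {"claw": 0,"slide": [0,0,0],"roll": 0}
  ]
}}

```text
time_s: 3.6
tcp_pos: [275.8, -439.0, 243.5]
ee_rot: [0.693, 0.721, 0.0, -0.0]
force: [-0.7, -0.4, 0.4]
gripper_width: 85.6
```

Request:
{"op": "servo_tool", "data": {
  "plan": [
    {"claw": 0,"slide": [0.76,0.97,0.9],"roll": 0.55},
    {"claw": 0,"slide": [0.76,0.97,0.9],"roll": 0},
    {"claw": 0,"slide": [0.76,0.97,0.9],"roll": 0},
    {"claw": 0,"slide": [0.76,0.97,0.9],"roll": 0},
    {"claw": 0,"slide": [0.76,0.97,0.9],"roll": 0},
    {"claw": 0,"slide": [0.76,0.97,0.9],"roll": 0},
    {"claw": 0,"slide": [0.76,0.97,0.9],"roll": 0},
    {"claw": 0,"slide": [0,0,0],"roll": 0}
  ]
}}

```text
time_s: 4.27
tcp_pos: [449.3, -305.4, 80.9]
ee_rot: [0.71, 0.704, -0.002, 0.003]
force: [-0.4, 0.8, -1.4]
gripper_width: 85.4
```

```bash
python3 - <<'E'
from h import *
o=robot.get_obs();im=robot.get_image("wrist");save(im,"w1.png",s=1.2)
print(o["tcp_pos"],o["ee_rot"],np.round(im["mount"],3).tolist())
print(circ(im,T(im,o),(446,-306),55,9,30))
E
```

```text
[ 449.34299577 -305.44328192   80.85272698] [ 0.71007113  0.70412224 -0.00167266  0.0028395 ] [[0.0, -0.964, -0.265, 66.662], [1.0, 0.0, -0.0, -0.59], [0.001, -0.265, 0.964, -142.722], [0.0, 0.0, 0.0, 1.0]]
{'n': 9169, 'mean': [444.5, -304.9, 18.1], 'enc': [444.5, -306.9, 34.9], 'zmed': 18.1}
```

View pics/w1.png

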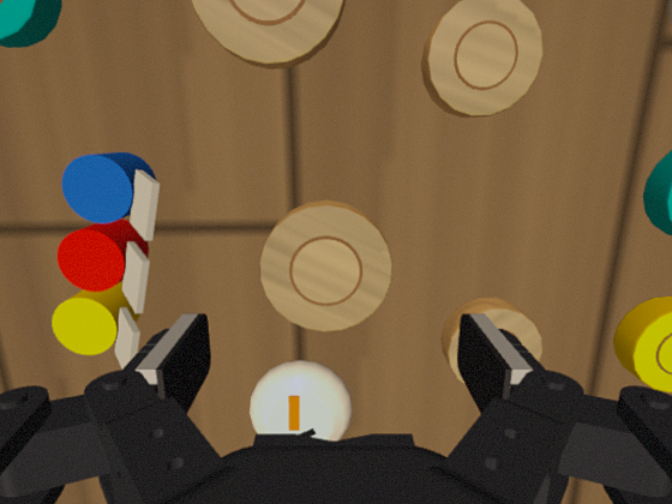

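The wrist view shows wide B at (327,265), pebble beside it, and both finger lanes clear. Descending on it.

Request:
{"op": "servo_tool", "data": {
  "plan": [
    {"claw": 0,"slide": [-0.04,-0.2,0.8],"roll": 0},
    {"claw": 0,"slide": [0,0,0.8],"roll": 0},
    {"claw": 0,"slide": [0,0,0.8],"roll": 0},
    {"claw": 0,"slide": [0,0,0.6],"roll": 0},
    {"claw": 0,"slide": [0,0,0.2],"roll": 0},
    {"claw": 0,"slide": [0,0,0],"roll": 0}
  ]
}}

```text
time_s: 4.82
tcp_pos: [442.5, -315.7, 3.4]
ee_rot: [0.711, 0.703, -0.003, 0.006]
force: [-0.4, 0.7, -1.1]
gripper_width: 85.3
```

Request:
{"op": "servo_tool", "data": {
  "plan": [
    {"claw": 140,"slide": [0,0,0],"roll": 0},
    {"claw": 140,"slide": [0,0,0],"roll": 0},
    {"claw": 140,"slide": [0,0,0],"roll": 0},
    {"claw": 140,"slide": [0,0,0],"roll": 0}
  ]
}}

```text
time_s: 5.15
tcp_pos: [442.9, -318.6, 7.7]
ee_rot: [0.711, 0.703, -0.003, 0.009]
force: [0.5, -0.8, 0.2]
gripper_width: 66.7
```

```bash
python3 - <<'E'
from h import *
o=robot.get_obs();im=robot.get_image("wrist");save(im,"w2.png",s=1)
for k in o: print(k,np.round(o[k],3))
print(circ(im,T(im,o),(446,-306),55,9,30))
E
```

```text
time_s 5.15
joint_pos [-0.761  0.262  1.786 -0.007  1.077 -0.746]
joint_vel [-0.004 -0.014 -0.011 -0.002  0.007 -0.003]
joint_efforts [-8.4000e-02 -7.1567e+01 -4.7295e+01 -3.0000e-02 -8.8000e-02 -2.0000e-03]
tcp_pos [ 442.897 -318.567    7.655]
ee_rot [ 0.711  0.703 -0.003  0.009]
force [ 0.527 -0.756  0.161]
torque [ 0.061  0.079 -0.008]
gripper_width 66.686
{'n': 22733, 'mean': [442.2, -306.4, 20.4], 'enc': [442.0, -312.5, 47.5], 'zmed': 20.3}
```

View pics/w2.png

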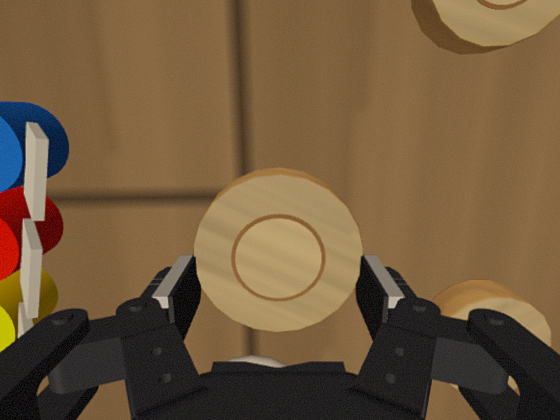

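Request:
{"op": "servo_tool", "data": {
  "plan": [
    {"claw": 0,"slide": [0,0,0],"roll": 0},
    {"claw": 0,"slide": [0,0,0],"roll": 0},
    {"claw": 0,"slide": [0,0,0],"roll": 0}
  ]
}}

```text
time_s: 5.45
tcp_pos: [443.4, -319.0, 8.9]
ee_rot: [0.711, 0.703, -0.003, 0.01]
force: [0.3, 0.5, -0.9]
gripper_width: 85.5
```

Request:
{"op": "servo_tool", "data": {
  "plan": [
    {"claw": 0,"slide": [0.2,0.05,0],"roll": 0},
    {"claw": 0,"slide": [0.2,0,0],"roll": 0},
    {"claw": 0,"slide": [0.1,0,0],"roll": 0}
  ]
}}

```text
time_s: 5.7
tcp_pos: [444.9, -305.8, 8.7]
ee_rot: [0.712, 0.703, -0.003, 0.01]
force: [0.5, -0.4, 0.8]
gripper_width: 85.5
```

Request:
{"op": "servo_tool", "data": {
  "plan": [
    {"claw": 0,"slide": [0,0,0],"roll": 0},
    {"claw": 0,"slide": [0,0,0],"roll": 0}
  ]
}}

```text
time_s: 5.87
tcp_pos: [445.0, -304.6, 8.6]
ee_rot: [0.711, 0.703, -0.003, 0.01]
force: [-0.4, 0.3, 0.5]
gripper_width: 85.2
```

Request:
{"op": "servo_tool", "data": {
  "plan": [
    {"claw": 0,"slide": [-0.04,0,0.2],"roll": 0},
    {"claw": 0,"slide": [0,0,0.15],"roll": 0},
    {"claw": 0,"slide": [0,0,0.05],"roll": 0},
    {"claw": 0,"slide": [0,0,0],"roll": 0}
  ]
}}

```text
time_s: 6.2
tcp_pos: [445.1, -305.9, -2.6]
ee_rot: [0.711, 0.703, -0.003, 0.01]
force: [0.0, 0.1, 0.2]
gripper_width: 85.1
```

Request:
{"op": "servo_tool", "data": {
  "plan": [
    {"claw": 140,"slide": [0,0,0],"roll": 0},
    {"claw": 140,"slide": [0,0,0],"roll": 0},
    {"claw": 140,"slide": [0,0,0],"roll": 0},
    {"claw": 140,"slide": [0,0,0],"roll": 0}
  ]
}}

```text
time_s: 6.53
tcp_pos: [445.0, -306.1, -2.4]
ee_rot: [0.711, 0.703, -0.003, 0.009]
force: [-0.1, 0.6, -0.1]
gripper_width: 68.3
```

Request:
{"op": "servo_tool", "data": {
  "plan": [
    {"claw": 140,"slide": [0,0,-0.4],"roll": 0},
    {"claw": 140,"slide": [0,0,-0.8],"roll": 0},
    {"claw": 140,"slide": [0.3,0.15,-1],"roll": 0},
    {"claw": 140,"slide": [0.8,0.4,-0.8],"roll": 0},
    {"claw": 140,"slide": [1,0.5,-0.3],"roll": 0},
    {"claw": 140,"slide": [1,0.5,0],"roll": 0},
    {"claw": 140,"slide": [1,0.5,0],"roll": 0},
    {"claw": 140,"slide": [1,0.5,0],"roll": 0}
  ]
}}

```text
time_s: 7.2
tcp_pos: [510.2, -177.7, 88.2]
ee_rot: [0.714, 0.7, -0.002, 0.011]
force: [0.7, -0.5, -0.2]
gripper_width: 68.3
```

Request:
{"op": "servo_tool", "data": {
  "plan": [
    {"claw": 140,"slide": [1,0.5,0],"roll": 0},
    {"claw": 140,"slide": [1,0.5,0],"roll": 0},
    {"claw": 140,"slide": [1,0.5,0],"roll": 0},
    {"claw": 140,"slide": [1,0.5,0],"roll": 0},
    {"claw": 140,"slide": [0.8,0.4,0],"roll": 0},
    {"claw": 140,"slide": [0.4,0.2,0],"roll": 0},
    {"claw": 140,"slide": [0.1,0.05,0],"roll": 0},
    {"claw": 140,"slide": [0,0,0],"roll": 0}
  ]
}}

```text
time_s: 7.87
tcp_pos: [583.6, -35.3, 93.5]
ee_rot: [0.712, 0.702, -0.001, 0.013]
force: [-0.3, -0.8, -0.8]
gripper_width: 68.2
```

```bash
python3 - <<'E'
from h import *
o=robot.get_obs();im=robot.get_image("wrist")
M=T(im,o)
print(circ(im,M,(595,-6),75,15,25))
print(circ(im,M,o["tcp_pos"][:2],45,o["tcp_pos"][2]+15,o["tcp_pos"][2]+24))
E
```

```text
{'n': 26178, 'mean': [593.9, 7.8, 20.0], 'enc': [592.6, -7.4, 65.1], 'zmed': 20.0}
{'n': 22538, 'mean': [582.7, -34.6, 114.3], 'enc': [584.9, -29.5, 43.3], 'zmed': 114.4}
```

Request:
{"op": "servo_tool", "data": {
  "plan": [
    {"claw": 140,"slide": [0.2,0.1,0.4],"roll": 0},
    {"claw": 140,"slide": [0.4,0.1,0.8],"roll": 0},
    {"claw": 140,"slide": [0.4,0.1,0.8],"roll": 0},
    {"claw": 140,"slide": [0.2,0.1,0.5],"roll": 0},
    {"claw": 140,"slide": [0,0,0.25],"roll": 0},
    {"claw": 140,"slide": [0,0,0],"roll": 0},
    {"claw": 140,"slide": [0,0,0],"roll": 0}
  ]
}}

```text
time_s: 8.5
tcp_pos: [594.4, -12.3, 20.4]
ee_rot: [0.715, 0.699, -0.001, 0.014]
force: [-0.4, 0.1, -0.7]
gripper_width: 68.2
```

Request:
{"op": "servo_tool", "data": {
  "plan": [
    {"claw": 140,"slide": [0.1,-0.04,0.04],"roll": 0},
    {"claw": 140,"slide": [0.1,0,0.05],"roll": 0},
    {"claw": 140,"slide": [0,0,0],"roll": 0}
  ]
}}

```text
time_s: 8.75
tcp_pos: [594.0, -8.4, 19.6]
ee_rot: [0.715, 0.699, -0.001, 0.015]
force: [-0.6, 0.0, 0.4]
gripper_width: 68.3
```

Request:
{"op": "servo_tool", "data": {
  "plan": [
    {"claw": 60,"slide": [0,0,0],"roll": 0},
    {"claw": 0,"slide": [0,0,0],"roll": 0},
    {"claw": 0,"slide": [0,0,0],"roll": 0}
  ]
}}

```text
time_s: 9.0
tcp_pos: [594.7, -8.5, 21.1]
ee_rot: [0.715, 0.699, 0.0, 0.016]
force: [-0.0, 0.0, 0.6]
gripper_width: 85.4
```

Request:
{"op": "servo_tool", "data": {
  "plan": [
    {"claw": 0,"slide": [0,0,-0.3],"roll": 0},
    {"claw": 0,"slide": [0,0,-0.7],"roll": 0},
    {"claw": 0,"slide": [0,0,-0.8],"roll": 0},
    {"claw": 0,"slide": [-0.3,-0.3,-0.6],"roll": -0.3},
    {"claw": 0,"slide": [-0.7,-0.7,-0.3],"roll": 0},
    {"claw": 0,"slide": [-1,-1,0],"roll": 0},
    {"claw": 0,"slide": [-1,-1,0],"roll": 0},
    {"claw": 0,"slide": [-1,-1,0],"roll": 0}
  ]
}}

```text
time_s: 9.67
tcp_pos: [493.4, -106.0, 96.3]
ee_rot: [0.705, 0.709, 0.001, 0.017]
force: [1.2, -1.6, 0.3]
gripper_width: 85.3
```

Request:
{"op": "servo_tool", "data": {
  "plan": [
    {"claw": 0,"slide": [-1,-1,0],"roll": 0},
    {"claw": 0,"slide": [-0.7,-0.8,0],"roll": 0},
    {"claw": 0,"slide": [-0.4,-0.4,0],"roll": 0},
    {"claw": 0,"slide": [-0.1,-0.1,0],"roll": 0},
    {"claw": 0,"slide": [0,0,0],"roll": 0}
  ]
}}

```text
time_s: 10.08
tcp_pos: [430.0, -167.0, 100.1]
ee_rot: [0.707, 0.707, 0.001, 0.02]
force: [0.5, 0.0, -0.6]
gripper_width: 85.4
```

```bash
cat > look.py <<'E'
from h import *
import sys
a=[float(x) for x in sys.argv[1:]]
o=robot.get_obs();im=robot.get_image("wrist");M=T(im,o)
print(np.round(o["tcp_pos"],1),np.round(o["ee_rot"],3),o["gripper_width"])
print(circ(im,M,a[:2],*a[2:5]))
E
python3 look.py 422 -170 50 9 25
```

```text
[ 430.  -167.   100.1] [0.707 0.707 0.001 0.02 ] 85.43651079658754
{'n': 7793, 'mean': [420.5, -170.2, 18.0], 'enc': [420.8, -172.3, 35.0], 'zmed': 18.1}
```

Request:
{"op": "servo_tool", "data": {
  "plan": [
    {"claw": 0,"slide": [-0.04,-0.2,0.2],"roll": 0},
    {"claw": 0,"slide": [-0.04,-0.2,0.5],"roll": 0},
    {"claw": 0,"slide": [0,-0.05,0.5],"roll": 0},
    {"claw": 0,"slide": [0,0,0.5],"roll": 0},
    {"claw": 0,"slide": [0,0,0.5],"roll": 0},
    {"claw": 0,"slide": [0,0,0.5],"roll": 0},
    {"claw": 0,"slide": [0,0,0.3],"roll": 0},
    {"claw": 0,"slide": [0,0,0.1],"roll": 0}
  ]
}}

```text
time_s: 10.8
tcp_pos: [425.1, -165.9, 18.3]
ee_rot: [0.703, 0.711, 0.002, 0.021]
force: [0.1, 0.4, 0.3]
gripper_width: 85.2
```

Request:
{"op": "servo_tool", "data": {
  "plan": [
    {"claw": 0,"slide": [0,0,0],"roll": 0}
  ]
}}

```text
time_s: 10.88
tcp_pos: [425.0, -165.3, 17.7]
ee_rot: [0.703, 0.711, 0.002, 0.02]
force: [0.7, -0.1, 0.7]
gripper_width: 85.7
```

Request:
{"op": "servo_tool", "data": {
  "plan": [
    {"claw": 0,"slide": [-0.15,-0.1,0.2],"roll": 0},
    {"claw": 0,"slide": [-0.1,-0.06,0.3],"roll": 0},
    {"claw": 0,"slide": [0,0,0.15],"roll": 0},
    {"claw": 0,"slide": [0,0,0.05],"roll": 0},
    {"claw": 0,"slide": [0,0,0],"roll": 0}
  ]
}}

```text
time_s: 11.3
tcp_pos: [422.2, -172.8, -0.2]
ee_rot: [0.703, 0.711, 0.002, 0.021]
force: [0.5, 0.7, -0.4]
gripper_width: 85.7
```

Request:
{"op": "servo_tool", "data": {
  "plan": [
    {"claw": 140,"slide": [0,0,0],"roll": 0},
    {"claw": 140,"slide": [0,0,0],"roll": 0},
    {"claw": 140,"slide": [0,0,0],"roll": 0},
    {"claw": 140,"slide": [0,0,0],"roll": 0}
  ]
}}

```text
time_s: 11.63
tcp_pos: [422.5, -173.1, 1.0]
ee_rot: [0.703, 0.711, 0.002, 0.021]
force: [0.4, -0.7, -0.2]
gripper_width: 68.0
```

Request:
{"op": "servo_tool", "data": {
  "plan": [
    {"claw": 140,"slide": [0,0,-0.2],"roll": 0},
    {"claw": 140,"slide": [0,0,-0.5],"roll": 0},
    {"claw": 140,"slide": [0,0,-0.6],"roll": 0},
    {"claw": 140,"slide": [0,0,-0.6],"roll": 0},
    {"claw": 140,"slide": [0,0,-0.6],"roll": 0},
    {"claw": 140,"slide": [0.3,0.3,-0.6],"roll": 0},
    {"claw": 140,"slide": [0.6,0.6,-0.4],"roll": 0},
    {"claw": 140,"slide": [0.6,0.6,-0.2],"roll": 0}
  ]
}}

```text
time_s: 12.3
tcp_pos: [455.0, -133.0, 99.7]
ee_rot: [0.704, 0.71, 0.002, 0.021]
force: [-0.4, 0.0, -0.1]
gripper_width: 68.3
```

Request:
{"op": "servo_tool", "data": {
  "plan": [
    {"claw": 140,"slide": [0.6,0.6,0],"roll": 0},
    {"claw": 140,"slide": [0.6,0.6,0],"roll": 0},
    {"claw": 140,"slide": [0.6,0.6,0],"roll": 0},
    {"claw": 140,"slide": [0.6,0.6,0],"roll": 0},
    {"claw": 140,"slide": [0.6,0.6,0],"roll": 0},
    {"claw": 140,"slide": [0.6,0.6,0],"roll": 0},
    {"claw": 140,"slide": [0.4,0.4,0],"roll": 0},
    {"claw": 140,"slide": [0.1,0.1,0],"roll": 0}
  ]
}}

```text
time_s: 12.97
tcp_pos: [563.8, -22.2, 106.9]
ee_rot: [0.704, 0.71, 0.004, 0.024]
force: [0.1, -0.7, -0.8]
gripper_width: 68.1
```

```bash
python3 - <<'E'
from h import *
o=robot.get_obs();im=robot.get_image("wrist");save(im,"w3.png")
M=T(im,o);t=o["tcp_pos"];print(np.round(t,1),np.round(o["ee_rot"],3),o["gripper_width"])
print(circ(im,M,(594,-7),50,33,43))
print(circ(im,M,(594,-7),75,15,25))
print(circ(im,M,t[:2],45,t[2]+10,t[2]+24))
E
```

```text
[563.8 -22.2 106.9] [0.704 0.71  0.004 0.024] 68.13182529080242
{'n': 5628, 'mean': [597.9, 0.2, 38.0], 'enc': [593.3, -10.1, 35.0], 'zmed': 38.1}
{'n': 14047, 'mean': [596.1, 17.1, 20.0], 'enc': [592.8, -7.5, 65.1], 'zmed': 20.0}
{'n': 22614, 'mean': [562.2, -18.6, 124.5], 'enc': [564.8, -13.8, 43.4], 'zmed': 124.6}
```

View pics/w3.png

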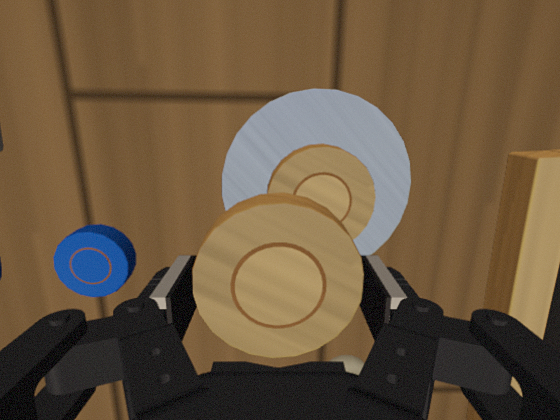

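Wheel at (316,175) with the first disc on it (320,195), about centred; the second disc is in the jaws and straight. Going on.

Request:
{"op": "servo_tool", "data": {
  "plan": [
    {"claw": 140,"slide": [0.15,0.3,0.1],"roll": 0},
    {"claw": 140,"slide": [0.2,0.4,0.3],"roll": 0},
    {"claw": 140,"slide": [0.15,0.3,0.5],"roll": 0},
    {"claw": 140,"slide": [0.05,0.05,0.5],"roll": 0},
    {"claw": 140,"slide": [0,0,0.4],"roll": 0},
    {"claw": 140,"slide": [0,0,0.2],"roll": 0},
    {"claw": 140,"slide": [0,0,0.1],"roll": 0},
    {"claw": 140,"slide": [0,0,0],"roll": 0}
  ]
}}

```text
time_s: 13.68
tcp_pos: [591.0, -13.2, 51.8]
ee_rot: [0.705, 0.709, 0.003, 0.024]
force: [-0.5, -0.3, -0.9]
gripper_width: 68.2
```

Request:
{"op": "servo_tool", "data": {
  "plan": [
    {"claw": 140,"slide": [0.1,0.06,0.15],"roll": 0},
    {"claw": 140,"slide": [0.08,0.06,0.2],"roll": 0},
    {"claw": 140,"slide": [0,0,0.1],"roll": 0},
    {"claw": 140,"slide": [0,0,0],"roll": 0},
    {"claw": 140,"slide": [0,0,0],"roll": 0}
  ]
}}

```text
time_s: 14.1
tcp_pos: [594.8, -9.1, 40.8]
ee_rot: [0.705, 0.709, 0.004, 0.025]
force: [0.4, -0.1, -0.9]
gripper_width: 68.3
```

Lower the last bit, release, back up, and try a test of how the tilt changes.

Request:
{"op": "servo_tool", "data": {
  "plan": [
    {"claw": 140,"slide": [0,-0.03,0.06],"roll": 0},
    {"claw": 140,"slide": [0,0,0],"roll": 0},
    {"claw": 60,"slide": [0,0,0],"roll": 0},
    {"claw": 0,"slide": [0,0,0],"roll": 0},
    {"claw": 0,"slide": [0,0,0],"roll": 0}
  ]
}}

```text
time_s: 14.52
tcp_pos: [594.3, -9.2, 39.9]
ee_rot: [0.705, 0.709, 0.004, 0.025]
force: [0.6, 0.6, 0.4]
gripper_width: 85.5
```

Request:
{"op": "servo_tool", "data": {
  "plan": [
    {"claw": 0,"slide": [0,0,-0.2],"roll": 0},
    {"claw": 0,"slide": [0,0,-0.5],"roll": 0},
    {"claw": 0,"slide": [0,0,-0.6],"roll": 0},
    {"claw": 0,"slide": [0,0,-0.6],"roll": 0},
    {"claw": 0,"slide": [0,0,-0.4],"roll": 0},
    {"claw": 0,"slide": [0,0,-0.2],"roll": 0},
    {"claw": 0,"slide": [0,0,0],"roll": 0}
  ]
}}

```text
time_s: 15.1
tcp_pos: [591.8, -7.2, 109.8]
ee_rot: [0.705, 0.709, 0.005, 0.026]
force: [0.4, -0.1, -0.0]
gripper_width: 85.3
```

Request:
{"op": "servo_tool", "data": {
  "plan": [
    {"claw": 0,"slide": [-0.5,0,0],"roll": 0},
    {"claw": 0,"slide": [-1,0,0],"roll": 0},
    {"claw": 0,"slide": [-1,0,0],"roll": 0},
    {"claw": 0,"slide": [-0.5,0,0],"roll": 0},
    {"claw": 0,"slide": [0,0,0],"roll": 0}
  ]
}}

```text
time_s: 15.52
tcp_pos: [591.5, -85.9, 111.0]
ee_rot: [0.704, 0.71, 0.004, 0.026]
force: [-0.0, -0.5, -1.0]
gripper_width: 85.5
```

Request:
{"op": "servo_tool", "data": {
  "plan": [
    {"claw": 0,"slide": [0,-0.5,0],"roll": 0},
    {"claw": 0,"slide": [0,-1,0],"roll": 0},
    {"claw": 0,"slide": [0,-1,0],"roll": 0},
    {"claw": 0,"slide": [0,-0.5,0],"roll": 0},
    {"claw": 0,"slide": [0,0,0],"roll": 0}
  ]
}}

```text
time_s: 15.93
tcp_pos: [512.8, -86.8, 104.2]
ee_rot: [0.705, 0.709, 0.003, 0.023]
force: [0.3, 0.1, 0.3]
gripper_width: 85.6
```

```bash
python3 look.py 594 -9 50 50 62
```

```text
[512.8 -86.8 104.2] [0.705 0.709 0.003 0.023] 85.62754735276415
{'n': 14696, 'mean': [591.9, -7.4, 56.1], 'enc': [592.8, -9.1, 35.2], 'zmed': 56.2}
```

Request:
{"op": "servo_tool", "data": {
  "plan": [
    {"claw": 0,"slide": [0,0.3,0],"roll": 0},
    {"claw": 0,"slide": [0,0.4,0],"roll": 0},
    {"claw": 0,"slide": [0,0.4,0],"roll": 0},
    {"claw": 0,"slide": [0,0.4,0],"roll": 0},
    {"claw": 0,"slide": [0,0.4,0],"roll": 0},
    {"claw": 0,"slide": [0,0.4,0],"roll": 0},
    {"claw": 0,"slide": [0,0.2,0],"roll": 0},
    {"claw": 0,"slide": [0,0,0],"roll": 0}
  ]
}}

```text
time_s: 16.65
tcp_pos: [589.9, -85.3, 105.6]
ee_rot: [0.705, 0.709, 0.004, 0.024]
force: [0.2, 1.7, -0.1]
gripper_width: 85.4
```

Request:
{"op": "servo_tool", "data": {
  "plan": [
    {"claw": 0,"slide": [0,-1,0],"roll": 0},
    {"claw": 0,"slide": [0,-1,0],"roll": 0},
    {"claw": 0,"slide": [0,-1,0],"roll": 0},
    {"claw": 0,"slide": [0,0,0],"roll": 0},
    {"claw": 0,"slide": [0,0,0],"roll": 0}
  ]
}}

```text
time_s: 17.07
tcp_pos: [514.5, -85.1, 100.3]
ee_rot: [0.704, 0.71, 0.004, 0.023]
force: [-0.6, -1.2, 0.6]
gripper_width: 85.3
```

Request:
{"op": "servo_tool", "data": {
  "plan": [
    {"claw": 0,"slide": [0,0,-1],"roll": 0},
    {"claw": 0,"slide": [0,0,-1],"roll": 0},
    {"claw": 0,"slide": [0,0,-1],"roll": 0},
    {"claw": 0,"slide": [0,0,0],"roll": 0},
    {"claw": 0,"slide": [0,0,0],"roll": 0}
  ]
}}

```text
time_s: 17.48
tcp_pos: [513.7, -82.8, 177.8]
ee_rot: [0.704, 0.71, 0.004, 0.022]
force: [0.1, 0.1, -0.3]
gripper_width: 85.4
```

Request:
{"op": "servo_tool", "data": {
  "plan": [
    {"claw": 0,"slide": [-0.3,0,0],"roll": 0},
    {"claw": 0,"slide": [-0.5,0,0],"roll": 0},
    {"claw": 0,"slide": [-0.6,0,0],"roll": 0},
    {"claw": 0,"slide": [-0.6,0,0],"roll": 0},
    {"claw": 0,"slide": [-0.6,0,0],"roll": 0},
    {"claw": 0,"slide": [-0.6,0,0],"roll": 0},
    {"claw": 0,"slide": [-0.6,0,0],"roll": 0},
    {"claw": 0,"slide": [-0.4,0,0],"roll": 0}
  ]
}}

```text
time_s: 18.15
tcp_pos: [514.6, -196.7, 174.6]
ee_rot: [0.703, 0.711, 0.002, 0.019]
force: [0.8, 0.7, -0.4]
gripper_width: 85.4
```

Request:
{"op": "servo_tool", "data": {
  "plan": [
    {"claw": 0,"slide": [0,0,0.3],"roll": 0},
    {"claw": 0,"slide": [0,0,0.4],"roll": 0},
    {"claw": 0,"slide": [0,0,0.4],"roll": 0},
    {"claw": 0,"slide": [0,0,0.4],"roll": 0},
    {"claw": 0,"slide": [0,0,0.4],"roll": 0},
    {"claw": 0,"slide": [0,0,0.4],"roll": 0},
    {"claw": 0,"slide": [0,0,0.2],"roll": 0},
    {"claw": 0,"slide": [0,0,0],"roll": 0}
  ]
}}

```text
time_s: 18.82
tcp_pos: [514.9, -198.7, 101.4]
ee_rot: [0.704, 0.71, 0.002, 0.016]
force: [-1.4, -0.2, -0.9]
gripper_width: 85.0
```

```bash
python3 look.py 520 -203 42 9 25
```

```text
[ 514.9 -198.7  101.4] [0.704 0.71  0.002 0.016] 85.03240560877423
{'n': 4243, 'mean': [517.7, -203.2, 18.0], 'enc': [517.7, -204.8, 26.0], 'zmed': 18.1}
```

Request:
{"op": "servo_tool", "data": {
  "plan": [
    {"claw": 0,"slide": [-0.08,0.02,0.3],"roll": 0},
    {"claw": 0,"slide": [-0.08,0,0.6],"roll": 0},
    {"claw": 0,"slide": [0,0,0.6],"roll": 0},
    {"claw": 0,"slide": [0,0,0.6],"roll": 0},
    {"claw": 0,"slide": [0,0,0.6],"roll": 0},
    {"claw": 0,"slide": [0,0,0.4],"roll": 0},
    {"claw": 0,"slide": [0,0,0.1],"roll": 0},
    {"claw": 0,"slide": [0,0,0],"roll": 0}
  ]
}}

```text
time_s: 19.53
tcp_pos: [520.5, -206.2, 20.7]
ee_rot: [0.703, 0.711, 0.003, 0.02]
force: [-0.9, 0.0, 0.4]
gripper_width: 85.3
```

Request:
{"op": "servo_tool", "data": {
  "plan": [
    {"claw": 0,"slide": [0.08,-0.13,0.2],"roll": 0},
    {"claw": 0,"slide": [0,0,0.3],"roll": 0},
    {"claw": 0,"slide": [0,0,0.15],"roll": 0},
    {"claw": 0,"slide": [0,0,0.03],"roll": 0},
    {"claw": 0,"slide": [0,0,0],"roll": 0}
  ]
}}

```text
time_s: 19.95
tcp_pos: [518.6, -205.0, 4.1]
ee_rot: [0.703, 0.711, 0.003, 0.022]
force: [0.5, -0.5, -0.8]
gripper_width: 85.4
```

Request:
{"op": "servo_tool", "data": {
  "plan": [
    {"claw": 180,"slide": [0,0,0],"roll": 0},
    {"claw": 180,"slide": [0,0,0],"roll": 0},
    {"claw": 180,"slide": [0,0,0],"roll": 0},
    {"claw": 180,"slide": [0,0,0],"roll": 0},
    {"claw": 180,"slide": [0,0,0],"roll": 0}
  ]
}}

```text
time_s: 20.37
tcp_pos: [519.2, -205.3, 5.5]
ee_rot: [0.703, 0.711, 0.003, 0.022]
force: [-0.1, -0.5, -0.0]
gripper_width: 50.2
```

Request:
{"op": "servo_tool", "data": {
  "plan": [
    {"claw": 180,"slide": [0,0,-0.2],"roll": 0},
    {"claw": 180,"slide": [0,0,-0.5],"roll": 0},
    {"claw": 180,"slide": [0,0,-0.7],"roll": 0},
    {"claw": 180,"slide": [0,0,-0.7],"roll": 0},
    {"claw": 180,"slide": [0.1,0,-0.7],"roll": 0},
    {"claw": 180,"slide": [0.3,0.1,-0.7],"roll": 0},
    {"claw": 180,"slide": [0.6,0.2,-0.5],"roll": 0},
    {"claw": 180,"slide": [0.7,0.2,-0.2],"roll": 0}
  ]
}}

```text
time_s: 21.03
tcp_pos: [526.0, -160.6, 115.4]
ee_rot: [0.704, 0.709, 0.003, 0.021]
force: [0.6, -0.6, -0.2]
gripper_width: 50.3
```

Request:
{"op": "servo_tool", "data": {
  "plan": [
    {"claw": 180,"slide": [0.7,0.3,0],"roll": 0},
    {"claw": 180,"slide": [0.7,0.3,0],"roll": 0},
    {"claw": 180,"slide": [0.7,0.3,0],"roll": 0},
    {"claw": 180,"slide": [0.7,0.3,0],"roll": 0},
    {"claw": 180,"slide": [0.7,0.3,0],"roll": 0},
    {"claw": 180,"slide": [0.5,0.2,0],"roll": 0},
    {"claw": 180,"slide": [0.2,0.1,0],"roll": 0},
    {"claw": 180,"slide": [0,0,0],"roll": 0}
  ]
}}

```text
time_s: 21.7
tcp_pos: [573.3, -48.1, 120.5]
ee_rot: [0.704, 0.71, 0.005, 0.025]
force: [0.7, 0.5, -0.5]
gripper_width: 50.1
```

```bash
cat > held.py <<'E'
from h import *
import sys
s=[float(x) for x in sys.argv[1:]]  # stack top z, held top offset above tcp, radius
o=robot.get_obs();im=robot.get_image("wrist");M=T(im,o);t=o["tcp_pos"]
print(np.round(t,1),np.round(o["ee_rot"],3),round(o["gripper_width"],1))
print("stack",circ(im,M,(593,-9),50,s[0]-4,s[0]+4))
p,u,v=pts(im,np.ones(im["range_z"].shape,bool),M)
q=p[(abs(p[:,2]-t[2]-s[1])<6)&(np.hypot(*(p[:,:2]-t[:2]).T)<s[2]+15)&(abs(p[:,0]-t[0])<12)]
print("held y range",q[:,1].min()-t[1],q[:,1].max()-t[1],"z",np.median(q[:,2])-t[2],len(q))
E
python3 held.py 56 13 26
```

```text
[573.3 -48.1 120.5] [0.704 0.71  0.005 0.025] 50.1
stack {'n': 10419, 'mean': [592.6, -7.1, 56.1], 'enc': [593.2, -8.7, 35.1], 'zmed': 56.1}
held y range -25.50432041631759 25.994175939597604 z 13.080957868149312 6427
```

Request:
{"op": "servo_tool", "data": {
  "plan": [
    {"claw": 180,"slide": [0.2,0.1,0],"roll": 0},
    {"claw": 180,"slide": [0.4,0.2,0],"roll": 0},
    {"claw": 180,"slide": [0.5,0.2,0.2],"roll": 0},
    {"claw": 180,"slide": [0.4,0.15,0.4],"roll": 0},
    {"claw": 180,"slide": [0.15,0.05,0.5],"roll": 0},
    {"claw": 180,"slide": [0,0,0.5],"roll": 0},
    {"claw": 180,"slide": [0,0,0.3],"roll": 0},
    {"claw": 180,"slide": [0,0,0.1],"roll": 0}
  ]
}}

```text
time_s: 22.42
tcp_pos: [593.7, -5.7, 64.5]
ee_rot: [0.705, 0.709, 0.004, 0.024]
force: [0.2, -0.2, -0.5]
gripper_width: 50.2
```

Request:
{"op": "servo_tool", "data": {
  "plan": [
    {"claw": 180,"slide": [0,0,0],"roll": 0}
  ]
}}

```text
time_s: 22.5
tcp_pos: [593.2, -5.5, 63.1]
ee_rot: [0.705, 0.709, 0.004, 0.024]
force: [0.9, -0.3, -1.0]
gripper_width: 49.9
```

Request:
{"op": "servo_tool", "data": {
  "plan": [
    {"claw": 180,"slide": [-0.08,0,0],"roll": 0},
    {"claw": 180,"slide": [-0.04,0,0.03],"roll": 0},
    {"claw": 180,"slide": [0,0,0],"roll": 0},
    {"claw": 180,"slide": [0,0,0],"roll": 0}
  ]
}}

```text
time_s: 22.83
tcp_pos: [593.5, -9.3, 62.9]
ee_rot: [0.705, 0.709, 0.004, 0.024]
force: [-0.3, -0.7, -1.2]
gripper_width: 50.1
```

Request:
{"op": "servo_tool", "data": {
  "plan": [
    {"claw": 140,"slide": [0,0,0],"roll": 0},
    {"claw": 80,"slide": [0,0,0],"roll": 0},
    {"claw": 40,"slide": [0,0,0],"roll": 0},
    {"claw": 0,"slide": [0,0,0],"roll": 0},
    {"claw": 0,"slide": [0,0,0],"roll": 0}
  ]
}}

```text
time_s: 23.25
tcp_pos: [594.1, -9.7, 64.5]
ee_rot: [0.705, 0.709, 0.004, 0.025]
force: [1.5, -0.6, -0.7]
gripper_width: 85.7
```

Request:
{"op": "servo_tool", "data": {
  "plan": [
    {"claw": 0,"slide": [0,0,-0.2],"roll": 0},
    {"claw": 0,"slide": [0,0,-0.5],"roll": 0},
    {"claw": 0,"slide": [0,0,-0.6],"roll": 0},
    {"claw": 0,"slide": [0,0,-0.6],"roll": 0},
    {"claw": 0,"slide": [-0.2,-0.1,-0.4],"roll": 0},
    {"claw": 0,"slide": [-0.5,-0.1,-0.2],"roll": 0},
    {"claw": 0,"slide": [-0.8,-0.1,0],"roll": 0},
    {"claw": 0,"slide": [-0.8,-0.1,0],"roll": 0}
  ]
}}

```text
time_s: 23.92
tcp_pos: [581.1, -65.7, 136.3]
ee_rot: [0.703, 0.71, 0.005, 0.026]
force: [0.9, -0.6, 0.3]
gripper_width: 85.4
```

```bash
python3 look.py 593 -8 45 68 80; python3 - <<'E'
from h import *
im=robot.get_image("top")
for k,(x,y,r,a,b) in dict(D=(540,-353,45,10,30),peb=(430,-391,45,15,40)).items(): print(k,circ(im,T(im),(x,y),r,a,b))
E
```

```text
[581.1 -65.7 136.3] [0.703 0.71  0.005 0.026] 85.4130816570564
{'n': 6271, 'mean': [592.4, -8.8, 74.2], 'enc': [592.8, -9.8, 25.9], 'zmed': 74.2}
D {'n': 189, 'mean': [538.9, -351.9, 17.2], 'enc': [539.0, -352.2, 26.5], 'zmed': 17.4}
peb {'n': 253, 'mean': [430.1, -389.4, 23.2], 'enc': [430.3, -390.6, 29.7], 'zmed': 23.0}
```

Request:
{"op": "servo_tool", "data": {
  "plan": [
    {"claw": 0,"slide": [-0.9,-0.1,0],"roll": 0},
    {"claw": 0,"slide": [-0.9,-0.1,0],"roll": 0},
    {"claw": 0,"slide": [-0.9,-0.1,0],"roll": 0},
    {"claw": 0,"slide": [-0.9,-0.1,0],"roll": 0},
    {"claw": 0,"slide": [-0.9,-0.1,0],"roll": 0},
    {"claw": 0,"slide": [-0.9,-0.1,0.1],"roll": 0},
    {"claw": 0,"slide": [-0.9,-0.1,0.2],"roll": 0},
    {"claw": 0,"slide": [-0.9,-0.1,0.2],"roll": 0}
  ]
}}

```text
time_s: 24.68
tcp_pos: [559.6, -255.2, 129.8]
ee_rot: [0.704, 0.71, 0.005, 0.026]
force: [1.0, 0.5, 0.6]
gripper_width: 85.0
```

Request:
{"op": "servo_tool", "data": {
  "plan": [
    {"claw": 0,"slide": [-0.9,-0.1,0.3],"roll": 0},
    {"claw": 0,"slide": [-0.9,-0.1,0.3],"roll": 0},
    {"claw": 0,"slide": [-0.7,-0.1,0.2],"roll": 0},
    {"claw": 0,"slide": [-0.5,0,0.1],"roll": 0},
    {"claw": 0,"slide": [-0.2,0,0],"roll": 0},
    {"claw": 0,"slide": [0,0,0],"roll": 0}
  ]
}}

```text
time_s: 25.18
tcp_pos: [550.1, -344.7, 107.6]
ee_rot: [0.706, 0.708, 0.005, 0.025]
force: [0.1, -0.1, 0.0]
gripper_width: 85.4
```

```bash
python3 look.py 540 -353 42 9 25
```

```text
[ 550.1 -344.7  107.6] [0.706 0.708 0.005 0.025] 85.3585207148879
{'n': 4046, 'mean': [537.1, -352.6, 17.9], 'enc': [537.1, -354.3, 25.9], 'zmed': 18.1}
```

Request:
{"op": "servo_tool", "data": {
  "plan": [
    {"claw": 0,"slide": [-0.1,-0.25,0.2],"roll": 0},
    {"claw": 0,"slide": [-0.1,-0.3,0.5],"roll": 0},
    {"claw": 0,"slide": [-0.06,-0.13,0.6],"roll": 0},
    {"claw": 0,"slide": [0,0,0.6],"roll": 0},
    {"claw": 0,"slide": [0,0,0.6],"roll": 0},
    {"claw": 0,"slide": [0,0,0.6],"roll": 0},
    {"claw": 0,"slide": [0,0,0.3],"roll": 0},
    {"claw": 0,"slide": [0,0,0.1],"roll": 0}
  ]
}}

```text
time_s: 25.9
tcp_pos: [537.1, -347.3, 18.8]
ee_rot: [0.703, 0.711, 0.006, 0.027]
force: [-0.2, 0.7, 0.2]
gripper_width: 85.5
```

Request:
{"op": "servo_tool", "data": {
  "plan": [
    {"claw": 0,"slide": [0,0,0],"roll": 0}
  ]
}}

```text
time_s: 25.98
tcp_pos: [537.0, -346.6, 18.5]
ee_rot: [0.702, 0.711, 0.006, 0.027]
force: [0.8, -0.1, 1.2]
gripper_width: 85.5
```

Request:
{"op": "servo_tool", "data": {
  "plan": [
    {"claw": 0,"slide": [-0.13,-0.02,0.15],"roll": 0},
    {"claw": 0,"slide": [-0.12,0,0.25],"roll": 0},
    {"claw": 0,"slide": [-0.04,0,0.12],"roll": 0},
    {"claw": 0,"slide": [0,0,0.03],"roll": 0},
    {"claw": 0,"slide": [0,0,0],"roll": 0}
  ]
}}

```text
time_s: 26.4
tcp_pos: [538.3, -355.4, 6.4]
ee_rot: [0.702, 0.711, 0.006, 0.029]
force: [0.7, -0.3, 0.0]
gripper_width: 85.3
```

Request:
{"op": "servo_tool", "data": {
  "plan": [
    {"claw": 180,"slide": [0,0,0],"roll": 0},
    {"claw": 180,"slide": [0,0,0],"roll": 0},
    {"claw": 180,"slide": [0,0,0],"roll": 0},
    {"claw": 180,"slide": [0,0,0],"roll": 0},
    {"claw": 180,"slide": [0,0,0],"roll": 0}
  ]
}}

```text
time_s: 26.82
tcp_pos: [538.5, -355.8, 7.7]
ee_rot: [0.702, 0.711, 0.006, 0.029]
force: [0.0, 0.8, -0.9]
gripper_width: 49.7
```

Request:
{"op": "servo_tool", "data": {
  "plan": [
    {"claw": 180,"slide": [0,0,-0.2],"roll": 0},
    {"claw": 180,"slide": [0,0,-0.5],"roll": 0},
    {"claw": 180,"slide": [0,0,-0.7],"roll": 0},
    {"claw": 180,"slide": [0,0,-0.8],"roll": 0},
    {"claw": 180,"slide": [0.1,0,-0.8],"roll": 0},
    {"claw": 180,"slide": [0.3,0,-0.8],"roll": 0},
    {"claw": 180,"slide": [0.6,0.1,-0.6],"roll": 0},
    {"claw": 180,"slide": [0.8,0.1,-0.4],"roll": 0}
  ]
}}

```text
time_s: 27.48
tcp_pos: [535.2, -307.4, 135.4]
ee_rot: [0.703, 0.71, 0.006, 0.029]
force: [1.0, 1.6, -0.1]
gripper_width: 49.8
```

Request:
{"op": "servo_tool", "data": {
  "plan": [
    {"claw": 180,"slide": [0.8,0.13,-0.1],"roll": 0},
    {"claw": 180,"slide": [0.8,0.13,0],"roll": 0},
    {"claw": 180,"slide": [0.8,0.13,0],"roll": 0},
    {"claw": 180,"slide": [0.8,0.13,0],"roll": 0},
    {"claw": 180,"slide": [0.8,0.13,0],"roll": 0},
    {"claw": 180,"slide": [0.8,0.13,0],"roll": 0},
    {"claw": 180,"slide": [0.8,0.13,0],"roll": 0},
    {"claw": 180,"slide": [0.8,0.13,0],"roll": 0}
  ]
}}

```text
time_s: 28.15
tcp_pos: [560.8, -140.7, 148.1]
ee_rot: [0.704, 0.709, 0.008, 0.035]
force: [-0.3, -0.6, -0.3]
gripper_width: 49.7
```

Request:
{"op": "servo_tool", "data": {
  "plan": [
    {"claw": 180,"slide": [0.8,0.13,0],"roll": 0},
    {"claw": 180,"slide": [0.8,0.13,0],"roll": 0},
    {"claw": 180,"slide": [0.5,0.1,0],"roll": 0},
    {"claw": 180,"slide": [0.2,0,0],"roll": 0},
    {"claw": 180,"slide": [0,0,0],"roll": 0}
  ]
}}

```text
time_s: 28.57
tcp_pos: [569.8, -76.6, 152.3]
ee_rot: [0.703, 0.71, 0.009, 0.037]
force: [0.0, -0.2, -0.5]
gripper_width: 49.9
```

```bash
python3 held.py 74 10.5 26
```

```text
[569.8 -76.6 152.3] [0.703 0.71  0.009 0.037] 49.9
stack {'n': 5698, 'mean': [592.4, -8.8, 74.2], 'enc': [592.8, -9.5, 26.0], 'zmed': 74.2}
held y range -24.484624592562554 27.155010571787543 z 10.83199141441358 6262
```

Request:
{"op": "servo_tool", "data": {
  "plan": [
    {"claw": 180,"slide": [-0.9,0,0],"roll": 0},
    {"claw": 180,"slide": [-0.9,0,0],"roll": 0},
    {"claw": 180,"slide": [-0.9,0,0],"roll": 0},
    {"claw": 180,"slide": [-0.9,0,0],"roll": 0},
    {"claw": 180,"slide": [0,0,0],"roll": 0},
    {"claw": 180,"slide": [0,0,0],"roll": 0}
  ]
}}

```text
time_s: 29.12
tcp_pos: [569.2, -175.5, 158.5]
ee_rot: [0.703, 0.71, 0.009, 0.039]
force: [-0.3, -0.2, -0.5]
gripper_width: 50.0
```

Request:
{"op": "servo_tool", "data": {
  "plan": [
    {"claw": 180,"slide": [0.4,0,0],"roll": 0},
    {"claw": 180,"slide": [0.4,0,0],"roll": 0},
    {"claw": 180,"slide": [0.4,0,0],"roll": 0},
    {"claw": 180,"slide": [0.4,0,0],"roll": 0},
    {"claw": 180,"slide": [0.4,0,0],"roll": 0},
    {"claw": 180,"slide": [0.4,0,0],"roll": 0},
    {"claw": 180,"slide": [0.4,0,0],"roll": 0},
    {"claw": 180,"slide": [0,0,0],"roll": 0}
  ]
}}

```text
time_s: 29.78
tcp_pos: [567.7, -96.3, 155.7]
ee_rot: [0.703, 0.71, 0.009, 0.038]
force: [0.1, 0.1, -0.2]
gripper_width: 49.8
```

Request:
{"op": "servo_tool", "data": {
  "plan": [
    {"claw": 180,"slide": [0,0,-0.9],"roll": 0},
    {"claw": 180,"slide": [0,0,-0.9],"roll": 0},
    {"claw": 180,"slide": [0,0,-0.9],"roll": 0},
    {"claw": 180,"slide": [0,0,-0.9],"roll": 0},
    {"claw": 180,"slide": [0,0,0],"roll": 0},
    {"claw": 180,"slide": [0,0,0],"roll": 0}
  ]
}}

```text
time_s: 30.28
tcp_pos: [560.9, -89.2, 248.3]
ee_rot: [0.701, 0.712, 0.009, 0.038]
force: [-0.4, -0.3, -1.5]
gripper_width: 49.7
```

Request:
{"op": "servo_tool", "data": {
  "plan": [
    {"claw": 180,"slide": [0,-0.9,0],"roll": 0},
    {"claw": 180,"slide": [0,-0.9,0],"roll": 0},
    {"claw": 180,"slide": [0,-0.9,0],"roll": 0},
    {"claw": 180,"slide": [0,-0.9,0],"roll": 0},
    {"claw": 180,"slide": [0,0,0],"roll": 0},
    {"claw": 180,"slide": [0,0,0],"roll": 0}
  ]
}}

```text
time_s: 30.78
tcp_pos: [467.3, -89.8, 238.1]
ee_rot: [0.701, 0.712, 0.008, 0.036]
force: [-0.1, 0.6, -0.2]
gripper_width: 49.9
```

Request:
{"op": "servo_tool", "data": {
  "plan": [
    {"claw": 180,"slide": [0,0,0.4],"roll": 0},
    {"claw": 180,"slide": [0,0,0.4],"roll": 0},
    {"claw": 180,"slide": [0,0,0.4],"roll": 0},
    {"claw": 180,"slide": [0,0,0.4],"roll": 0},
    {"claw": 180,"slide": [0,0,0.4],"roll": 0},
    {"claw": 180,"slide": [0,0,0.4],"roll": 0},
    {"claw": 180,"slide": [0,0,0.4],"roll": 0},
    {"claw": 180,"slide": [0,0,0],"roll": 0}
  ]
}}

```text
time_s: 31.45
tcp_pos: [473.0, -92.3, 157.2]
ee_rot: [0.701, 0.713, 0.007, 0.034]
force: [0.2, 0.1, -1.3]
gripper_width: 49.6
```

Request:
{"op": "servo_tool", "data": {
  "plan": [
    {"claw": 180,"slide": [0,0.4,0],"roll": 0},
    {"claw": 180,"slide": [0,0.4,0],"roll": 0},
    {"claw": 180,"slide": [0,0.4,0],"roll": 0},
    {"claw": 180,"slide": [0,0.4,0],"roll": 0},
    {"claw": 180,"slide": [0,0.4,0],"roll": 0},
    {"claw": 180,"slide": [0,0.4,0],"roll": 0},
    {"claw": 180,"slide": [0,0.4,0],"roll": 0},
    {"claw": 180,"slide": [0,0,0],"roll": 0}
  ]
}}

```text
time_s: 32.12
tcp_pos: [552.9, -91.1, 163.3]
ee_rot: [0.701, 0.713, 0.008, 0.036]
force: [0.7, 0.8, -0.1]
gripper_width: 49.8
```

Request:
{"op": "servo_tool", "data": {
  "plan": [
    {"claw": 180,"slide": [0,0,-0.9],"roll": 0},
    {"claw": 180,"slide": [0,0,-0.9],"roll": 0},
    {"claw": 180,"slide": [0,0,-0.9],"roll": 0},
    {"claw": 180,"slide": [0,0,-0.9],"roll": 0},
    {"claw": 180,"slide": [0,0,-0.9],"roll": 0},
    {"claw": 180,"slide": [0,0,-0.9],"roll": 0},
    {"claw": 180,"slide": [0,0,-0.9],"roll": 0},
    {"claw": 180,"slide": [0,0,0],"roll": 0}
  ]
}}

```text
time_s: 32.78
tcp_pos: [545.4, -83.8, 327.5]
ee_rot: [0.7, 0.713, 0.007, 0.035]
force: [0.5, -0.4, 0.2]
gripper_width: 49.7
```

Request:
{"op": "servo_tool", "data": {
  "plan": [
    {"claw": 180,"slide": [0,-0.9,0],"roll": 0},
    {"claw": 180,"slide": [0,-0.9,0],"roll": 0},
    {"claw": 180,"slide": [0,-0.9,0],"roll": 0},
    {"claw": 180,"slide": [0,-0.9,0],"roll": 0},
    {"claw": 180,"slide": [0,-0.9,0],"roll": 0},
    {"claw": 180,"slide": [0,-0.9,0],"roll": 0},
    {"claw": 180,"slide": [0,-0.9,0],"roll": 0},
    {"claw": 180,"slide": [0,0,0],"roll": 0}
  ]
}}

```text
time_s: 33.45
tcp_pos: [384.4, -86.3, 318.3]
ee_rot: [0.699, 0.714, 0.008, 0.037]
force: [-0.6, 0.3, -0.6]
gripper_width: 50.2
```

Request:
{"op": "servo_tool", "data": {
  "plan": [
    {"claw": 180,"slide": [0,0,0.7],"roll": 0},
    {"claw": 180,"slide": [0,0,0.7],"roll": 0},
    {"claw": 180,"slide": [0,0,0.7],"roll": 0},
    {"claw": 180,"slide": [0,0,0.7],"roll": 0},
    {"claw": 180,"slide": [0,0,0.7],"roll": 0},
    {"claw": 180,"slide": [0,0,0.7],"roll": 0},
    {"claw": 180,"slide": [0,0,0.7],"roll": 0},
    {"claw": 180,"slide": [0,0,0],"roll": 0}
  ]
}}

```text
time_s: 34.12
tcp_pos: [394.7, -92.0, 193.7]
ee_rot: [0.699, 0.714, 0.009, 0.041]
force: [-0.9, -0.1, -1.8]
gripper_width: 49.9
```

Request:
{"op": "servo_tool", "data": {
  "plan": [
    {"claw": 180,"slide": [0,0.7,0],"roll": 0},
    {"claw": 180,"slide": [0,0.7,0],"roll": 0},
    {"claw": 180,"slide": [0,0.7,0],"roll": 0},
    {"claw": 180,"slide": [0,0.7,0],"roll": 0},
    {"claw": 180,"slide": [0,0.7,0],"roll": 0},
    {"claw": 180,"slide": [0,0.7,0],"roll": 0},
    {"claw": 180,"slide": [0,0.7,0],"roll": 0},
    {"claw": 180,"slide": [0,0,0],"roll": 0}
  ]
}}

```text
time_s: 34.78
tcp_pos: [525.5, -89.0, 209.4]
ee_rot: [0.699, 0.713, 0.011, 0.043]
force: [0.2, 0.4, -0.2]
gripper_width: 49.9
```

Request:
{"op": "servo_tool", "data": {
  "plan": [
    {"claw": 180,"slide": [0,-0.9,0],"roll": 0},
    {"claw": 180,"slide": [0,-0.9,0],"roll": 0},
    {"claw": 180,"slide": [0,-0.9,0],"roll": 0},
    {"claw": 180,"slide": [0,-0.9,0],"roll": 0},
    {"claw": 180,"slide": [0,-0.9,0],"roll": 0},
    {"claw": 180,"slide": [0,-0.9,0],"roll": 0},
    {"claw": 180,"slide": [0,-0.5,0],"roll": 0},
    {"claw": 180,"slide": [0,0,0],"roll": 0}
  ]
}}

```text
time_s: 35.45
tcp_pos: [374.6, -91.6, 202.6]
ee_rot: [0.698, 0.714, 0.011, 0.044]
force: [-0.1, 0.5, 0.2]
gripper_width: 49.8
```

Request:
{"op": "servo_tool", "data": {
  "plan": [
    {"claw": 180,"slide": [0,0,-0.9],"roll": 0},
    {"claw": 180,"slide": [0,0,-0.9],"roll": 0},
    {"claw": 180,"slide": [0,0,-0.9],"roll": 0},
    {"claw": 180,"slide": [0,0,-0.9],"roll": 0},
    {"claw": 180,"slide": [0,0,-0.9],"roll": 0},
    {"claw": 180,"slide": [0,0,-0.9],"roll": 0},
    {"claw": 180,"slide": [0,0,-0.9],"roll": 0},
    {"claw": 180,"slide": [0,0,0],"roll": 0}
  ]
}}

```text
time_s: 36.12
tcp_pos: [363.1, -83.4, 372.3]
ee_rot: [0.699, 0.714, 0.012, 0.047]
force: [-0.3, -0.3, 1.2]
gripper_width: 49.7
```

Request:
{"op": "servo_tool", "data": {
  "plan": [
    {"claw": 180,"slide": [0,0.9,0],"roll": 0},
    {"claw": 180,"slide": [0,0.9,0],"roll": 0},
    {"claw": 180,"slide": [0,0.9,0],"roll": 0},
    {"claw": 180,"slide": [0,0.9,0],"roll": 0},
    {"claw": 180,"slide": [0,0.9,0],"roll": 0},
    {"claw": 180,"slide": [0,0.9,0],"roll": 0},
    {"claw": 180,"slide": [0,0.9,0],"roll": 0},
    {"claw": 180,"slide": [0,0,0],"roll": 0}
  ]
}}

```text
time_s: 36.78
tcp_pos: [531.2, -78.3, 390.4]
ee_rot: [0.699, 0.713, 0.014, 0.051]
force: [-0.5, -0.4, -1.3]
gripper_width: 49.8
```

Request:
{"op": "servo_tool", "data": {
  "plan": [
    {"claw": 180,"slide": [0,0,0.8],"roll": 0},
    {"claw": 180,"slide": [0,0,0.8],"roll": 0},
    {"claw": 180,"slide": [0,0,0.8],"roll": 0},
    {"claw": 180,"slide": [0,0,0.8],"roll": 0},
    {"claw": 180,"slide": [0,0,0.8],"roll": 0},
    {"claw": 180,"slide": [0,0,0.8],"roll": 0},
    {"claw": 180,"slide": [0,0,0],"roll": 0}
  ]
}}

```text
time_s: 37.37
tcp_pos: [546.6, -83.3, 265.7]
ee_rot: [0.698, 0.714, 0.014, 0.051]
force: [0.6, -0.0, -1.2]
gripper_width: 49.8
```

```bash
cat > lg.py <<'E'
from workcell import robot
import numpy as np
o=robot.get_obs();q=o["joint_pos"]
print(np.round(q,4),"v",np.round(o["joint_vel"],3),"pitch",round(q[1]+q[2]+q[4]-np.pi,4),"rot",np.round(o["ee_rot"],4),np.round(o["tcp_pos"],1))
E
python3 lg.py
```

```text
[-0.2767  0.0285  1.5046 -0.0236  1.5054 -0.2986] v [ 0.006 -0.014 -0.058  0.001  0.049  0.001] pitch -0.103 rot [0.6982 0.7139 0.0142 0.0509] [546.6 -83.3 265.7]
```

Request:
{"op": "servo_tool", "data": {
  "plan": [
    {"claw": 180,"slide": [0,0,0],"roll": 0},
    {"claw": 180,"slide": [0,0,0],"roll": 0},
    {"claw": 180,"slide": [0,0,0],"roll": 0},
    {"claw": 180,"slide": [0,0,0],"roll": 0}
  ]
}}

```text
time_s: 37.7
tcp_pos: [547.5, -83.1, 268.9]
ee_rot: [0.698, 0.714, 0.015, 0.052]
force: [0.2, -0.5, 0.4]
gripper_width: 49.6
```

```bash
python3 lg.py
```

```text
[-0.2759  0.0281  1.4988 -0.0235  1.5096 -0.2981] v [ 0.001 -0.008 -0.022 -0.001  0.011  0.003] pitch -0.1052 rot [0.6981 0.7139 0.0148 0.0518] [547.5 -83.1 268.9]
```

Request:
{"op": "servo_tool", "data": {
  "plan": [
    {"claw": 180,"slide": [0,-0.8,0],"roll": 0}
  ]
}}

```text
time_s: 37.78
tcp_pos: [529.3, -83.7, 267.8]
ee_rot: [0.698, 0.714, 0.015, 0.052]
force: [1.1, -0.6, -1.0]
gripper_width: 50.1
```

```bash
python3 lg.py
```

```text
[-0.2872 -0.0107  1.5401 -0.0221  1.5052 -0.3096] v [-0.154 -0.553  0.586  0.01  -0.03  -0.159] pitch -0.1071 rot [0.698  0.714  0.0153 0.0524] [529.3 -83.7 267.8]
```

Request:
{"op": "servo_tool", "data": {
  "plan": [
    {"claw": 180,"slide": [0,-0.8,0],"roll": 0}
  ]
}}

```text
time_s: 37.87
tcp_pos: [509.4, -84.2, 266.7]
ee_rot: [0.698, 0.714, 0.016, 0.053]
force: [-0.2, -0.0, -0.9]
gripper_width: 49.7
```

```bash
python3 lg.py
```

```text
[-0.3    -0.0529  1.5835 -0.0207  1.5028 -0.3228] v [-0.154 -0.487  0.497  0.018 -0.033 -0.152] pitch -0.1083 rot [0.6978 0.7141 0.0155 0.0529] [509.4 -84.2 266.7]
```

Request:
{"op": "servo_tool", "data": {
  "plan": [
    {"claw": 180,"slide": [0,0,0],"roll": 0}
  ]
}}

```text
time_s: 37.95
tcp_pos: [507.6, -84.1, 267.7]
ee_rot: [0.698, 0.714, 0.016, 0.053]
force: [-1.3, -0.5, 0.2]
gripper_width: 50.1
```

```bash
python3 lg.py
```

```text
[-0.3008 -0.0576  1.5858 -0.0209  1.504  -0.3236] v [ 0.01   0.03  -0.062  0.003 -0.006  0.017] pitch -0.1093 rot [0.6978 0.7141 0.0156 0.0534] [507.6 -84.1 267.7]
```

Request:
{"op": "servo_tool", "data": {
  "plan": [
    {"claw": 180,"slide": [0,0,0],"roll": 0}
  ]
}}

```text
time_s: 38.03
tcp_pos: [507.6, -84.2, 268.9]
ee_rot: [0.698, 0.714, 0.016, 0.054]
force: [1.0, -0.7, -0.1]
gripper_width: 49.9
```

```bash
python3 lg.py
```

```text
[-0.301  -0.0592  1.585  -0.0208  1.5043 -0.3235] v [-0.004 -0.037  0.012 -0.003  0.012 -0.006] pitch -0.1114 rot [0.6979 0.7139 0.0161 0.0543] [507.6 -84.2 268.9]
```

Request:
{"op": "servo_tool", "data": {
  "plan": [
    {"claw": 180,"slide": [0,0.8,0],"roll": 0}
  ]
}}

```text
time_s: 38.12
tcp_pos: [526.4, -83.7, 272.4]
ee_rot: [0.698, 0.714, 0.016, 0.055]
force: [-1.5, -0.5, 0.3]
gripper_width: 49.9
```

```bash
python3 lg.py
```

```text
[-0.2886 -0.0215  1.5421 -0.0225  1.5081 -0.3106] v [ 0.165  0.541 -0.607 -0.014  0.019  0.178] pitch -0.1129 rot [0.6981 0.7137 0.0164 0.0551] [526.4 -83.7 272.4]
```

Request:
{"op": "servo_tool", "data": {
  "plan": [
    {"claw": 180,"slide": [0,0.8,0],"roll": 0}
  ]
}}

```text
time_s: 38.2
tcp_pos: [547.2, -83.3, 275.7]
ee_rot: [0.698, 0.713, 0.017, 0.056]
force: [0.7, 0.5, -0.4]
gripper_width: 49.9
```

```bash
python3 lg.py
```

```text
[-0.2763  0.02    1.4943 -0.0239  1.5127 -0.2979] v [ 0.142  0.476 -0.555 -0.02   0.065  0.144] pitch -0.1147 rot [0.6982 0.7135 0.0169 0.056 ] [547.2 -83.3 275.7]
```

Request:
{"op": "servo_tool", "data": {
  "plan": [
    {"claw": 180,"slide": [0,0,0],"roll": 0}
  ]
}}

```text
time_s: 38.28
tcp_pos: [549.8, -83.4, 276.3]
ee_rot: [0.698, 0.713, 0.017, 0.057]
force: [0.7, -1.1, -0.5]
gripper_width: 50.0
```

```bash
python3 lg.py
```

```text
[-0.2753  0.0243  1.4887 -0.0237  1.5124 -0.2969] v [-0.006 -0.037  0.028 -0.004  0.014 -0.012] pitch -0.1161 rot [0.6982 0.7135 0.0174 0.0566] [549.8 -83.4 276.3]
```

Tilt has been creeping up while a disc is held. I will put this disc down on free table at about (530,-150), see how the tilt behaves empty, and regrasp it.

Request:
{"op": "servo_tool", "data": {
  "plan": [
    {"claw": 180,"slide": [-0.4,-0.5,0.8],"roll": 0},
    {"claw": 180,"slide": [-0.5,-0.5,0.9],"roll": 0},
    {"claw": 180,"slide": [-0.5,-0.5,0.9],"roll": 0},
    {"claw": 180,"slide": [-0.4,-0.5,0.9],"roll": 0},
    {"claw": 180,"slide": [0,0,0.9],"roll": 0},
    {"claw": 180,"slide": [0,0,0.9],"roll": 0},
    {"claw": 180,"slide": [0,0,0.9],"roll": 0},
    {"claw": 180,"slide": [0,0,0.9],"roll": 0}
  ]
}}

```text
time_s: 38.95
tcp_pos: [525.0, -142.7, 99.1]
ee_rot: [0.697, 0.714, 0.02, 0.063]
force: [0.7, -0.4, 0.4]
gripper_width: 50.1
```

Request:
{"op": "servo_tool", "data": {
  "plan": [
    {"claw": 180,"slide": [0,0,0.7],"roll": 0},
    {"claw": 180,"slide": [0,0,0.5],"roll": 0},
    {"claw": 180,"slide": [0,0,0.3],"roll": 0},
    {"claw": 180,"slide": [0,0,0],"roll": 0}
  ]
}}

```text
time_s: 39.28
tcp_pos: [529.2, -145.0, 56.6]
ee_rot: [0.697, 0.714, 0.02, 0.061]
force: [-0.0, 0.5, 0.1]
gripper_width: 49.6
```

```bash
python3 lg.py
```

```text
[-0.4032  0.1435  1.8214 -0.0089  1.0481 -0.4226] v [ 0.001 -0.004 -0.014 -0.001  0.018 -0.001] pitch -0.1286 rot [0.6974 0.7138 0.0197 0.0613] [ 529.2 -145.    56.6]
```

Request:
{"op": "servo_tool", "data": {
  "plan": [
    {"claw": 180,"slide": [0,0,0.5],"roll": 0},
    {"claw": 180,"slide": [0,0,0.6],"roll": 0},
    {"claw": 180,"slide": [0,0,0.4],"roll": 0},
    {"claw": 180,"slide": [0,0,0.2],"roll": 0},
    {"claw": 180,"slide": [0,0,0.1],"roll": 0},
    {"claw": 180,"slide": [0,0,0],"roll": 0}
  ]
}}

```text
time_s: 39.78
tcp_pos: [537.7, -148.6, 15.0]
ee_rot: [0.697, 0.714, 0.021, 0.064]
force: [-1.0, 0.4, -0.1]
gripper_width: 49.6
```

```bash
python3 lg.py
```

```text
[-0.4033  0.2093  1.8416 -0.0093  0.9561 -0.4222] v [ 0.    -0.005 -0.011 -0.     0.01   0.001] pitch -0.1346 rot [0.6971 0.7138 0.0208 0.0641] [ 537.7 -148.6   15. ]
```

Request:
{"op": "servo_tool", "data": {
  "plan": [
    {"claw": 180,"slide": [0,0,0.2],"roll": 0},
    {"claw": 180,"slide": [0,0,0.2],"roll": 0},
    {"claw": 180,"slide": [0,0,0.2],"roll": 0},
    {"claw": 180,"slide": [0,0,0.2],"roll": 0}
  ]
}}

```text
time_s: 40.12
tcp_pos: [542.4, -151.0, -0.0]
ee_rot: [0.697, 0.714, 0.022, 0.067]
force: [-49.1, 22.3, 122.7]
gripper_width: 50.0
```

```bash
python3 lg.py
```

```text
[-0.4036  0.2361  1.8456 -0.0105  0.919  -0.422 ] v [ 0.003  0.034 -0.015 -0.007 -0.014  0.005] pitch -0.1409 rot [0.6967 0.7138 0.0215 0.0672] [ 542.4 -151.    -0. ]
```

The press was a mistake: the wrist reading went to about 134 N, over the 120 N limit. Backing off at once; I'll continue and report it.

Request:
{"op": "servo_tool", "data": {
  "plan": [
    {"claw": 180,"slide": [0,0,-0.15],"roll": 0},
    {"claw": 100,"slide": [0,0,-0.1],"roll": 0},
    {"claw": 0,"slide": [0,0,0],"roll": 0},
    {"claw": 0,"slide": [0,0,0],"roll": 0},
    {"claw": 0,"slide": [0,0,0],"roll": 0}
  ]
}}

```text
time_s: 40.53
tcp_pos: [542.6, -151.0, 8.2]
ee_rot: [0.697, 0.714, 0.022, 0.069]
force: [0.2, 0.2, -0.2]
gripper_width: 84.5
```

```bash
python3 lg.py
```

```text
[-0.4033  0.2236  1.8415 -0.0105  0.9324 -0.422 ] v [-0.001  0.001  0.002  0.    -0.003  0.001] pitch -0.1441 rot [0.6966 0.7138 0.0221 0.0687] [ 542.6 -151.     8.2]
```

Request:
{"op": "servo_tool", "data": {
  "plan": [
    {"claw": 0,"slide": [0,0,-0.2],"roll": 0},
    {"claw": 0,"slide": [0,0,-0.4],"roll": 0},
    {"claw": 0,"slide": [0,0,-0.5],"roll": 0},
    {"claw": 0,"slide": [0,0,-0.5],"roll": 0},
    {"claw": 0,"slide": [0,0,-0.5],"roll": 0},
    {"claw": 0,"slide": [0,0,-0.5],"roll": 0},
    {"claw": 0,"slide": [0,0,-0.2],"roll": 0},
    {"claw": 0,"slide": [0,0,0],"roll": 0}
  ]
}}

```text
time_s: 41.2
tcp_pos: [532.3, -145.9, 83.5]
ee_rot: [0.697, 0.714, 0.022, 0.068]
force: [0.3, -0.4, -0.5]
gripper_width: 85.3
```

```bash
python3 lg.py
```

```text
[-0.402   0.1122  1.7976 -0.0096  1.0888 -0.4225] v [-0.001 -0.013 -0.003 -0.002  0.002 -0.001] pitch -0.143 rot [0.6967 0.7138 0.0219 0.0681] [ 532.3 -145.9   83.5]
```

Request:
{"op": "servo_tool", "data": {
  "plan": [
    {"claw": 0,"slide": [0,0,0],"roll": 0},
    {"claw": 0,"slide": [0,0,0],"roll": 0},
    {"claw": 0,"slide": [0,0,0],"roll": 0},
    {"claw": 0,"slide": [0,0,0],"roll": 0},
    {"claw": 0,"slide": [0,0,0],"roll": 0},
    {"claw": 0,"slide": [0,0,0],"roll": 0}
  ]
}}

```text
time_s: 41.7
tcp_pos: [531.6, -145.6, 81.4]
ee_rot: [0.697, 0.714, 0.021, 0.067]
force: [0.2, -0.1, 0.2]
gripper_width: 85.2
```

```bash
python3 lg.py
```

```text
[-0.4021  0.1142  1.7996 -0.0096  1.0874 -0.4225] v [-0.     0.006  0.003 -0.    -0.002  0.002] pitch -0.1405 rot [0.6967 0.7139 0.0215 0.067 ] [ 531.6 -145.6   81.4]
```

Request:
{"op": "servo_tool", "data": {
  "plan": [
    {"claw": 255,"slide": [0,0,0],"roll": 0},
    {"claw": 255,"slide": [0,0,0],"roll": 0},
    {"claw": 255,"slide": [0,0,0],"roll": 0},
    {"claw": 255,"slide": [0,0,0],"roll": 0},
    {"claw": 255,"slide": [0,0,0],"roll": 0},
    {"claw": 255,"slide": [0,0,0],"roll": 0},
    {"claw": 255,"slide": [0,0,0],"roll": 0},
    {"claw": 255,"slide": [0,0,0],"roll": 0}
  ]
}}

```text
time_s: 42.37
tcp_pos: [531.4, -145.6, 80.7]
ee_rot: [0.697, 0.714, 0.021, 0.066]
force: [0.5, 0.7, -0.0]
gripper_width: -0.1
```

```bash
python3 lg.py
```

```text
[-0.4022  0.1152  1.7999 -0.0096  1.0872 -0.4225] v [ 0.001  0.    -0.001  0.001  0.    -0.003] pitch -0.1393 rot [0.6968 0.7139 0.0212 0.0664] [ 531.4 -145.6   80.7]
```

Request:
{"op": "servo_tool", "data": {
  "plan": [
    {"claw": 0,"slide": [0,0.5,-0.5],"roll": 0},
    {"claw": 0,"slide": [0,0.9,-0.9],"roll": 0},
    {"claw": 0,"slide": [0,0.9,-0.9],"roll": 0},
    {"claw": 0,"slide": [0,0.9,-0.9],"roll": 0},
    {"claw": 0,"slide": [0,0.9,-0.9],"roll": 0},
    {"claw": 0,"slide": [0,0.9,-0.9],"roll": 0},
    {"claw": 0,"slide": [0,0.5,-0.5],"roll": 0},
    {"claw": 0,"slide": [0,0,0],"roll": 0}
  ]
}}

```text
time_s: 43.03
tcp_pos: [654.0, -131.9, 238.8]
ee_rot: [0.697, 0.714, 0.021, 0.065]
force: [0.3, -0.2, -0.0]
gripper_width: 85.3
```

```bash
python3 lg.py
```

```text
[-0.3038  0.2542  1.3047 -0.0218  1.4488 -0.3257] v [ 0.004 -0.003  0.024 -0.001 -0.013 -0.004] pitch -0.1339 rot [0.6973 0.7136 0.0206 0.0646] [ 654.  -131.9  238.8]
```

Request:
{"op": "servo_tool", "data": {
  "plan": [
    {"claw": 0,"slide": [0,0,0],"roll": 0},
    {"claw": 0,"slide": [0,0,0],"roll": 0},
    {"claw": 0,"slide": [0,0,0],"roll": 0},
    {"claw": 0,"slide": [0,0,0],"roll": 0},
    {"claw": 0,"slide": [0,0,0],"roll": 0},
    {"claw": 0,"slide": [0,0,0],"roll": 0},
    {"claw": 0,"slide": [0,0,0],"roll": 0},
    {"claw": 0,"slide": [0,0,0],"roll": 0}
  ]
}}

```text
time_s: 43.7
tcp_pos: [650.9, -132.0, 234.5]
ee_rot: [0.698, 0.713, 0.019, 0.062]
force: [0.2, -0.2, 0.6]
gripper_width: 85.4
```

```bash
python3 lg.py
```

```text
[-0.3053  0.2527  1.3146 -0.022   1.4458 -0.3265] v [-0.003 -0.002  0.006  0.002  0.    -0.001] pitch -0.1285 rot [0.6976 0.7135 0.0193 0.0622] [ 650.9 -132.   234.5]
```

Request:
{"op": "servo_tool", "data": {
  "plan": [
    {"claw": 0,"slide": [0,0,0],"roll": 1},
    {"claw": 0,"slide": [0,0,0],"roll": -1},
    {"claw": 0,"slide": [0,0,0],"roll": 1},
    {"claw": 0,"slide": [0,0,0],"roll": -1},
    {"claw": 0,"slide": [0,0,0],"roll": 1},
    {"claw": 0,"slide": [0,0,0],"roll": -1},
    {"claw": 0,"slide": [0,0,0],"roll": 0},
    {"claw": 0,"slide": [0,0,0],"roll": 0}
  ]
}}

```text
time_s: 44.37
tcp_pos: [650.4, -132.2, 234.1]
ee_rot: [0.699, 0.712, 0.019, 0.062]
force: [0.2, 0.4, -0.6]
gripper_width: 85.5
```

```bash
python3 lg.py
```

```text
[-0.3058  0.2522  1.3161 -0.022   1.4454 -0.3219] v [ 0.     0.    -0.     0.001 -0.    -0.045] pitch -0.1279 rot [0.6994 0.7117 0.0193 0.0619] [ 650.4 -132.2  234.1]
```

Request:
{"op": "servo_tool", "data": {
  "plan": [
    {"claw": 0,"slide": [0.3,-0.9,0],"roll": 0},
    {"claw": 0,"slide": [0.3,-0.9,0],"roll": 0},
    {"claw": 0,"slide": [0.3,-0.9,0],"roll": 0},
    {"claw": 0,"slide": [0.3,-0.9,0],"roll": 0},
    {"claw": 0,"slide": [0.3,-0.9,0],"roll": 0},
    {"claw": 0,"slide": [0.3,-0.9,0],"roll": 0},
    {"claw": 0,"slide": [0.3,-0.9,0],"roll": 0},
    {"claw": 0,"slide": [0.3,-0.9,0],"roll": 0}
  ]
}}

```text
time_s: 45.03
tcp_pos: [466.0, -73.9, 206.7]
ee_rot: [0.704, 0.707, 0.02, 0.062]
force: [0.2, 0.1, 0.4]
gripper_width: 85.2
```

Request:
{"op": "servo_tool", "data": {
  "plan": [
    {"claw": 0,"slide": [0.3,-0.9,0],"roll": 0},
    {"claw": 0,"slide": [0.3,-0.9,0],"roll": 0},
    {"claw": 0,"slide": [0.3,-0.9,0],"roll": 0},
    {"claw": 0,"slide": [0.3,-0.9,0],"roll": 0},
    {"claw": 0,"slide": [0.2,-0.5,0],"roll": 0},
    {"claw": 0,"slide": [0,-0.3,0],"roll": 0}
  ]
}}

```text
time_s: 45.53
tcp_pos: [349.1, -36.7, 190.7]
ee_rot: [0.707, 0.704, 0.02, 0.062]
force: [-1.5, 0.4, 0.4]
gripper_width: 85.8
```

```bash
python3 lg.py
```

```text
[-0.3049 -0.4195  2.0221 -0.0222  1.4097 -0.2974] v [-0.099 -0.25   0.174  0.01   0.063 -0.095] pitch -0.1294 rot [0.7074 0.7037 0.0203 0.0624] [349.1 -36.7 190.7]
```

Request:
{"op": "servo_tool", "data": {
  "plan": [
    {"claw": 0,"slide": [0,-0.8,0],"roll": 0},
    {"claw": 0,"slide": [0,-0.8,0],"roll": 0}
  ]
}}

```text
time_s: 45.7
tcp_pos: [309.2, -36.6, 186.3]
ee_rot: [0.708, 0.703, 0.021, 0.063]
force: [-0.1, -0.5, 0.5]
gripper_width: 85.4
```

```bash
python3 lg.py
```

```text
[-0.3503 -0.5242  2.0902 -0.0159  1.4442 -0.3432] v [-0.295 -0.639  0.394  0.039  0.223 -0.296] pitch -0.1314 rot [0.7077 0.7034 0.0207 0.0628] [309.2 -36.6 186.3]
```

Request:
{"op": "servo_tool", "data": {
  "plan": [
    {"claw": 0,"slide": [0,-0.8,0],"roll": 0},
    {"claw": 0,"slide": [0,-0.8,0],"roll": 0}
  ]
}}

```text
time_s: 45.87
tcp_pos: [268.3, -36.6, 181.5]
ee_rot: [0.708, 0.703, 0.021, 0.063]
force: [-0.7, -1.0, 0.1]
gripper_width: 85.3
```

```bash
python3 lg.py
```

```text
[-0.4138 -0.6391  2.1545 -0.0075  1.4935 -0.4065] v [-0.419 -0.708  0.373  0.052  0.323 -0.414] pitch -0.1327 rot [0.7081 0.703  0.0208 0.063 ] [268.3 -36.6 181.5]
```

Request:
{"op": "servo_tool", "data": {
  "plan": [
    {"claw": 0,"slide": [0,-0.3,0],"roll": 0},
    {"claw": 0,"slide": [0,-0.3,0],"roll": 0}
  ]
}}

```text
time_s: 46.03
tcp_pos: [253.3, -36.9, 179.7]
ee_rot: [0.709, 0.702, 0.02, 0.063]
force: [-28.1, 5.8, 10.6]
gripper_width: 85.5
```

```bash
python3 lg.py
```

```text
[-0.4438 -0.683   2.1764 -0.0043  1.5157 -0.4342] v [-0.154 -0.009  0.068  0.053  0.063 -0.153] pitch -0.1326 rot [0.7089 0.7022 0.0205 0.063 ] [253.3 -36.9 179.7]
```

Request:
{"op": "servo_tool", "data": {
  "plan": [
    {"claw": 0,"slide": [0,-0.3,0],"roll": 0},
    {"claw": 0,"slide": [0,-0.3,0],"roll": 0}
  ]
}}

```text
time_s: 46.2
tcp_pos: [250.2, -38.4, 177.1]
ee_rot: [0.71, 0.702, 0.017, 0.059]
force: [-0.1, -1.1, 1.1]
gripper_width: 85.4
```

```bash
python3 lg.py
```

```text
[-0.4508 -0.6808  2.1798 -0.0073  1.5201 -0.4388] v [-0.048  0.006  0.029 -0.015  0.035 -0.041] pitch -0.1225 rot [0.71   0.7015 0.017  0.0589] [250.2 -38.4 177.1]
```

Request:
{"op": "servo_tool", "data": {
  "plan": [
    {"claw": 0,"slide": [0,-0.3,0],"roll": 0},
    {"claw": 0,"slide": [0,-0.3,0],"roll": 0},
    {"claw": 0,"slide": [0,-0.3,0],"roll": 0}
  ]
}}

```text
time_s: 46.45
tcp_pos: [245.0, -40.2, 174.0]
ee_rot: [0.71, 0.702, 0.012, 0.053]
force: [-0.1, -0.5, 1.2]
gripper_width: 85.4
```

```bash
python3 lg.py
```

```text
[-0.4613 -0.6812  2.1853 -0.0116  1.5285 -0.449 ] v [-0.041 -0.004  0.024 -0.016  0.034 -0.042] pitch -0.109 rot [0.7104 0.7016 0.0122 0.0534] [245.  -40.2 174. ]
```

Pushing gently against the inner reach limit lets the controller reduce the tilt. Continuing along the tilt direction until level.

Request:
{"op": "servo_tool", "data": {
  "plan": [
    {"claw": 0,"slide": [0.2,-0.4,0],"roll": 0},
    {"claw": 0,"slide": [0.2,-0.4,0],"roll": 0},
    {"claw": 0,"slide": [0.2,-0.4,0],"roll": 0},
    {"claw": 0,"slide": [0.2,-0.4,0],"roll": 0}
  ]
}}

```text
time_s: 46.78
tcp_pos: [236.1, -20.3, 166.6]
ee_rot: [0.712, 0.701, 0.002, 0.043]
force: [0.4, 0.0, -0.1]
gripper_width: 85.5
```

```bash
python3 lg.py
```

```text
[-0.3714 -0.6819  2.1986 -0.0311  1.5445 -0.3566] v [ 0.311 -0.003  0.04  -0.06   0.053  0.309] pitch -0.0804 rot [0.7118 0.701  0.0022 0.043 ] [236.1 -20.3 166.6]
```

Request:
{"op": "servo_tool", "data": {
  "plan": [
    {"claw": 0,"slide": [0.2,-0.4,0],"roll": 0},
    {"claw": 0,"slide": [0.2,-0.4,0],"roll": 0},
    {"claw": 0,"slide": [0.2,-0.4,0],"roll": 0},
    {"claw": 0,"slide": [0.2,-0.4,0],"roll": 0},
    {"claw": 0,"slide": [0.2,-0.4,0],"roll": 0},
    {"claw": 0,"slide": [0.2,-0.4,0],"roll": 0}
  ]
}}

```text
time_s: 47.28
tcp_pos: [218.5, 18.8, 156.9]
ee_rot: [0.712, 0.702, -0.014, 0.03]
force: [0.5, -0.8, -0.4]
gripper_width: 85.3
```

```bash
python3 lg.py
```

```text
[-0.1828 -0.682   2.2171 -0.0576  1.5727 -0.1699] v [ 0.427 -0.001  0.036 -0.047  0.061  0.419] pitch -0.0338 rot [ 0.7116  0.7018 -0.014   0.0303] [218.5  18.8 156.9]
```

Request:
{"op": "servo_tool", "data": {
  "plan": [
    {"claw": 0,"slide": [0,0.8,0],"roll": 0},
    {"claw": 0,"slide": [-0.4,0.9,0],"roll": 0},
    {"claw": 0,"slide": [-0.9,0.9,0],"roll": 0},
    {"claw": 0,"slide": [-0.9,0.8,0],"roll": 0},
    {"claw": 0,"slide": [-0.9,0.3,0],"roll": 0},
    {"claw": 0,"slide": [-0.9,0,0],"roll": 0},
    {"claw": 0,"slide": [-0.9,0,0],"roll": 0},
    {"claw": 0,"slide": [-0.9,0,0],"roll": 0}
  ]
}}

```text
time_s: 47.95
tcp_pos: [313.4, -123.6, 167.2]
ee_rot: [0.706, 0.708, -0.014, 0.03]
force: [-0.1, 0.2, -0.4]
gripper_width: 85.4
```

Request:
{"op": "servo_tool", "data": {
  "plan": [
    {"claw": 0,"slide": [-0.9,0,0],"roll": 0},
    {"claw": 0,"slide": [-0.9,0,0],"roll": 0},
    {"claw": 0,"slide": [-0.9,0,0],"roll": 0},
    {"claw": 0,"slide": [-0.9,-0.3,0],"roll": 0},
    {"claw": 0,"slide": [-0.9,-0.6,0],"roll": 0},
    {"claw": 0,"slide": [-0.9,-0.9,0],"roll": 0},
    {"claw": 0,"slide": [-0.9,-0.9,0],"roll": 0},
    {"claw": 0,"slide": [-0.5,-0.9,0],"roll": 0}
  ]
}}

```text
time_s: 48.62
tcp_pos: [224.8, -297.8, 174.9]
ee_rot: [0.703, 0.71, -0.014, 0.028]
force: [1.3, 0.3, 0.1]
gripper_width: 85.3
```

Request:
{"op": "servo_tool", "data": {
  "plan": [
    {"claw": 0,"slide": [0,-0.9,0],"roll": 0},
    {"claw": 0,"slide": [0,-0.9,0],"roll": 0},
    {"claw": 0,"slide": [0,-0.9,0],"roll": 0},
    {"claw": 0,"slide": [0,-0.5,0],"roll": 0}
  ]
}}

```text
time_s: 48.95
tcp_pos: [141.8, -298.6, 172.4]
ee_rot: [0.703, 0.711, -0.013, 0.027]
force: [0.8, 0.6, -0.2]
gripper_width: 85.0
```

```bash
python3 lg.py
```

```text
[-1.3692 -0.4135  2.0509  0.0074  1.4446 -1.3807] v [-0.465 -0.171  0.111  0.033  0.062 -0.455] pitch -0.0596 rot [ 0.703   0.7106 -0.0135  0.0268] [ 141.8 -298.6  172.4]
```

Request:
{"op": "servo_tool", "data": {
  "plan": [
    {"claw": 0,"slide": [0.6,0,0],"roll": 0},
    {"claw": 0,"slide": [0.6,0,0],"roll": 0},
    {"claw": 0,"slide": [0.6,0,0],"roll": 0},
    {"claw": 0,"slide": [0.5,0,0],"roll": 0},
    {"claw": 0,"slide": [0.4,0,0],"roll": 0},
    {"claw": 0,"slide": [0.3,0,0],"roll": 0}
  ]
}}

```text
time_s: 49.45
tcp_pos: [140.6, -219.3, 167.0]
ee_rot: [0.704, 0.709, -0.013, 0.025]
force: [-0.5, -0.6, -0.4]
gripper_width: 85.3
```

```bash
python3 lg.py
```

```text
[-1.3023e+00 -6.0010e-01  2.1615e+00  1.8000e-03  1.5233e+00 -1.3093e+00] v [ 0.123 -0.235  0.121 -0.009  0.111  0.117] pitch -0.057 rot [ 0.7043  0.7093 -0.0134  0.0252] [ 140.6 -219.3  167. ]
```

Request:
{"op": "servo_tool", "data": {
  "plan": [
    {"claw": 0,"slide": [0.4,-0.15,0],"roll": 0},
    {"claw": 0,"slide": [0.4,-0.15,0],"roll": 0},
    {"claw": 0,"slide": [0.4,-0.15,0],"roll": 0},
    {"claw": 0,"slide": [0.4,-0.15,0],"roll": 0}
  ]
}}

```text
time_s: 49.78
tcp_pos: [133.0, -185.6, 162.6]
ee_rot: [0.703, 0.71, -0.012, 0.018]
force: [0.8, -1.1, 1.0]
gripper_width: 85.3
```

```bash
python3 lg.py
```

```text
[-1.2875 -0.6818  2.2049 -0.003   1.5746 -1.2974] v [ 0.204  0.001  0.018 -0.044  0.04   0.201] pitch -0.0439 rot [ 0.7035  0.7104 -0.012   0.0185] [ 133.  -185.6  162.6]
```

Request:
{"op": "servo_tool", "data": {
  "plan": [
    {"claw": 0,"slide": [0.4,-0.1,0],"roll": 0},
    {"claw": 0,"slide": [0.4,-0.1,0],"roll": 0},
    {"claw": 0,"slide": [0.4,-0.1,0],"roll": 0},
    {"claw": 0,"slide": [0.4,-0.1,0],"roll": 0},
    {"claw": 0,"slide": [0.4,-0.1,0],"roll": 0}
  ]
}}

```text
time_s: 50.2
tcp_pos: [145.0, -161.2, 157.6]
ee_rot: [0.704, 0.71, -0.011, 0.002]
force: [1.2, -0.8, -1.1]
gripper_width: 85.6
```

```bash
python3 lg.py
```

```text
[-1.1704 -0.6818  2.2145 -0.019   1.5957 -1.1799] v [ 0.314  0.002  0.02  -0.034  0.054  0.308] pitch -0.0132 rot [ 0.7039  0.7102 -0.0113  0.0025] [ 145.  -161.2  157.6]
```

Nearly level (1.3°). Back to the disc left at about (540,-150).

Request:
{"op": "servo_tool", "data": {
  "plan": [
    {"claw": 0,"slide": [-0.6,0.6,0],"roll": 0},
    {"claw": 0,"slide": [-0.3,0.9,0],"roll": 0},
    {"claw": 0,"slide": [0,0.9,0],"roll": 0},
    {"claw": 0,"slide": [0,0.9,0],"roll": 0},
    {"claw": 0,"slide": [0,0.9,0],"roll": 0},
    {"claw": 0,"slide": [0,0.9,0],"roll": 0},
    {"claw": 0,"slide": [0,0.9,0],"roll": 0},
    {"claw": 0,"slide": [0,0.9,0],"roll": 0}
  ]
}}

```text
time_s: 50.87
tcp_pos: [327.3, -178.5, 156.2]
ee_rot: [0.704, 0.71, -0.013, 0.004]
force: [0.4, -0.8, 0.9]
gripper_width: 85.7
```

Request:
{"op": "servo_tool", "data": {
  "plan": [
    {"claw": 0,"slide": [0.1,0.9,0],"roll": 0},
    {"claw": 0,"slide": [0.1,0.9,0],"roll": 0},
    {"claw": 0,"slide": [0.1,0.9,0.1],"roll": 0},
    {"claw": 0,"slide": [0.1,0.9,0.2],"roll": 0},
    {"claw": 0,"slide": [0.1,0.9,0.2],"roll": 0},
    {"claw": 0,"slide": [0.1,0.9,0.2],"roll": 0},
    {"claw": 0,"slide": [0,0.8,0.2],"roll": 0},
    {"claw": 0,"slide": [0,0.4,0.1],"roll": 0}
  ]
}}

```text
time_s: 51.53
tcp_pos: [505.7, -153.4, 126.1]
ee_rot: [0.702, 0.712, -0.014, 0.004]
force: [-0.1, 0.0, 1.1]
gripper_width: 85.6
```

```bash
python3 lg.py; python3 look.py 540 -150 60 9 25; python3 - <<'E'
from h import *
im=robot.get_image("top");save(im,"top2.png",(100,120,500,320),2)
E
```

```text
[-0.4225  0.1174  1.6916 -0.0299  1.3341 -0.43  ] v [ 0.126  0.264 -0.222 -0.006 -0.026  0.111] pitch 0.0016 rot [ 0.7019  0.7121 -0.0139  0.0044] [ 505.7 -153.4  126.1]
[ 505.7 -153.4  126.1] [ 0.702  0.712 -0.014  0.004] 85.57096696124249
{'n': 3669, 'mean': [539.6, -146.5, 18.0], 'enc': [540.2, -148.0, 26.1], 'zmed': 18.1}
```

View pics/top2.png

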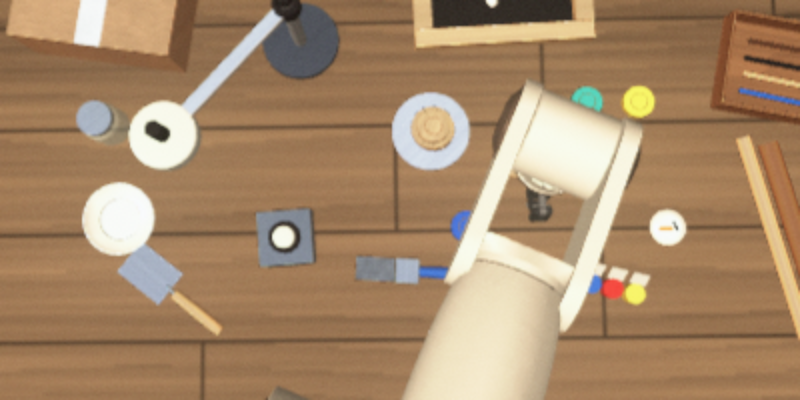

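Stack of three on the wheel at (431,128), pebble at (667,227), lamp still aside. Disc D lies flat at (540,-147.5).

Request:
{"op": "servo_tool", "data": {
  "plan": [
    {"claw": 0,"slide": [0.1,0.4,0.2],"roll": 0},
    {"claw": 0,"slide": [0.15,0.5,0.4],"roll": 0},
    {"claw": 0,"slide": [0.1,0.3,0.6],"roll": 0},
    {"claw": 0,"slide": [0,0.05,0.7],"roll": 0},
    {"claw": 0,"slide": [0,0,0.8],"roll": 0},
    {"claw": 0,"slide": [0,0,0.7],"roll": 0},
    {"claw": 0,"slide": [0,0,0.4],"roll": 0},
    {"claw": 0,"slide": [0,0,0],"roll": 0}
  ]
}}

```text
time_s: 52.3
tcp_pos: [531.3, -145.8, 31.2]
ee_rot: [0.702, 0.712, -0.014, 0.006]
force: [-0.3, 0.1, -0.5]
gripper_width: 85.5
```

```bash
python3 lg.py
```

```text
[-0.3895  0.2553  1.7383 -0.0338  1.1488 -0.39  ] v [-0.005 -0.027 -0.001 -0.     0.023  0.   ] pitch 0.0008 rot [ 0.7019  0.7121 -0.0144  0.0056] [ 531.3 -145.8   31.2]
```

Request:
{"op": "servo_tool", "data": {
  "plan": [
    {"claw": 0,"slide": [-0.02,0.15,0.2],"roll": 0},
    {"claw": 0,"slide": [-0.02,0.15,0.4],"roll": 0},
    {"claw": 0,"slide": [0,0.06,0.3],"roll": 0},
    {"claw": 0,"slide": [0,0,0.1],"roll": 0},
    {"claw": 0,"slide": [0,0,0],"roll": 0}
  ]
}}

```text
time_s: 52.72
tcp_pos: [541.5, -148.3, 7.1]
ee_rot: [0.702, 0.712, -0.014, 0.007]
force: [-1.4, -0.6, 0.6]
gripper_width: 85.0
```

Request:
{"op": "servo_tool", "data": {
  "plan": [
    {"claw": 180,"slide": [0,0,0],"roll": 0},
    {"claw": 180,"slide": [0,0,0],"roll": 0},
    {"claw": 180,"slide": [0,0,0],"roll": 0},
    {"claw": 180,"slide": [0,0,0],"roll": 0},
    {"claw": 180,"slide": [0,0,0],"roll": 0}
  ]
}}

```text
time_s: 53.13
tcp_pos: [542.1, -148.5, 8.5]
ee_rot: [0.702, 0.712, -0.014, 0.008]
force: [0.3, 0.1, -0.2]
gripper_width: 49.8
```

```bash
python3 lg.py
```

```text
[-0.3864  0.3003  1.7333 -0.0349  1.1039 -0.3846] v [ 0.    -0.007 -0.002  0.001  0.006 -0.001] pitch -0.0042 rot [ 0.7021  0.7119 -0.0135  0.008 ] [ 542.1 -148.5    8.5]
```

Request:
{"op": "servo_tool", "data": {
  "plan": [
    {"claw": 180,"slide": [0,0,-0.3],"roll": 0},
    {"claw": 180,"slide": [0,0,-0.7],"roll": 0},
    {"claw": 180,"slide": [0,0,-0.9],"roll": 0},
    {"claw": 180,"slide": [0,0,-0.9],"roll": 0},
    {"claw": 180,"slide": [0.1,0,-0.9],"roll": 0},
    {"claw": 180,"slide": [0.3,0.1,-0.8],"roll": 0},
    {"claw": 180,"slide": [0.6,0.2,-0.4],"roll": 0},
    {"claw": 180,"slide": [0.7,0.3,0],"roll": 0}
  ]
}}

```text
time_s: 53.8
tcp_pos: [556.2, -102.8, 139.3]
ee_rot: [0.703, 0.711, -0.014, 0.008]
force: [0.4, 0.2, -0.0]
gripper_width: 49.7
```

Request:
{"op": "servo_tool", "data": {
  "plan": [
    {"claw": 180,"slide": [0.7,0.3,0],"roll": 0},
    {"claw": 180,"slide": [0.7,0.3,0],"roll": 0},
    {"claw": 180,"slide": [0.6,0.3,0],"roll": 0},
    {"claw": 180,"slide": [0.3,0.1,0],"roll": 0},
    {"claw": 180,"slide": [0.1,0,0],"roll": 0}
  ]
}}

```text
time_s: 54.22
tcp_pos: [582.6, -37.9, 142.7]
ee_rot: [0.703, 0.711, -0.012, 0.011]
force: [-0.5, -1.0, -0.5]
gripper_width: 50.1
```

```bash
python3 held.py 74 9.5 26
```

```text
[582.6 -37.9 142.7] [ 0.703  0.711 -0.012  0.011] 50.1
stack {'n': 5245, 'mean': [592.6, -8.2, 74.1], 'enc': [592.5, -9.5, 25.9], 'zmed': 74.2}
held y range -26.005362677756167 26.343143740215183 z 10.204275977892962 6240
```

Request:
{"op": "servo_tool", "data": {
  "plan": [
    {"claw": 180,"slide": [0.2,0.1,0.1],"roll": 0},
    {"claw": 180,"slide": [0.4,0.15,0.3],"roll": 0},
    {"claw": 180,"slide": [0.4,0.1,0.5],"roll": 0},
    {"claw": 180,"slide": [0.2,0.05,0.5],"roll": 0},
    {"claw": 180,"slide": [0,0,0.5],"roll": 0},
    {"claw": 180,"slide": [0,0,0.3],"roll": 0},
    {"claw": 180,"slide": [0,0,0.1],"roll": 0},
    {"claw": 180,"slide": [0,0,0],"roll": 0}
  ]
}}

```text
time_s: 54.93
tcp_pos: [593.7, -8.1, 79.6]
ee_rot: [0.704, 0.71, -0.011, 0.012]
force: [-2.5, -0.4, 3.3]
gripper_width: 49.9
```

Request:
{"op": "servo_tool", "data": {
  "plan": [
    {"claw": 180,"slide": [-0.04,-0.03,-0.05],"roll": 0},
    {"claw": 140,"slide": [0,0,0],"roll": 0},
    {"claw": 80,"slide": [0,0,0],"roll": 0},
    {"claw": 40,"slide": [0,0,0],"roll": 0},
    {"claw": 0,"slide": [0,0,0],"roll": 0},
    {"claw": 0,"slide": [0,0,0],"roll": 0}
  ]
}}

```text
time_s: 55.43
tcp_pos: [592.3, -8.9, 78.6]
ee_rot: [0.704, 0.71, -0.011, 0.012]
force: [-0.5, 0.3, -0.5]
gripper_width: 85.5
```

Request:
{"op": "servo_tool", "data": {
  "plan": [
    {"claw": 0,"slide": [0,0,-0.2],"roll": 0},
    {"claw": 0,"slide": [0,0,-0.5],"roll": 0},
    {"claw": 0,"slide": [0,0,-0.7],"roll": 0},
    {"claw": 0,"slide": [0,0,-0.7],"roll": 0},
    {"claw": 0,"slide": [-0.2,-0.1,-0.4],"roll": 0},
    {"claw": 0,"slide": [-0.5,-0.3,-0.2],"roll": 0},
    {"claw": 0,"slide": [-0.9,-0.4,0],"roll": 0},
    {"claw": 0,"slide": [-0.9,-0.4,0],"roll": 0}
  ]
}}

```text
time_s: 56.1
tcp_pos: [561.8, -69.5, 155.6]
ee_rot: [0.703, 0.711, -0.011, 0.012]
force: [1.0, 0.7, -0.1]
gripper_width: 85.2
```

```bash
python3 look.py 593 -8 45 85 100;python3 - <<'E'
from h import *
im=robot.get_image("top")
print(circ(im,T(im),(430,-391),60,15,40))
E
```

```text
[561.8 -69.5 155.6] [ 0.703  0.711 -0.011  0.012] 85.20692443430389
{'n': 6436, 'mean': [591.6, -8.1, 92.2], 'enc': [591.8, -9.0, 26.0], 'zmed': 92.2}
{'n': 249, 'mean': [430.3, -389.3, 23.1], 'enc': [430.2, -390.7, 29.7], 'zmed': 23.5}
```

Request:
{"op": "servo_tool", "data": {
  "plan": [
    {"claw": 0,"slide": [-0.9,-0.38,0],"roll": 0},
    {"claw": 0,"slide": [-0.9,-0.38,0],"roll": 0},
    {"claw": 0,"slide": [-0.9,-0.38,0],"roll": 0},
    {"claw": 0,"slide": [-0.9,-0.38,0],"roll": 0},
    {"claw": 0,"slide": [-0.9,-0.38,0.1],"roll": 0},
    {"claw": 0,"slide": [-0.9,-0.38,0.2],"roll": 0},
    {"claw": 0,"slide": [-0.9,-0.38,0.2],"roll": 0},
    {"claw": 0,"slide": [-0.9,-0.38,0.2],"roll": 0}
  ]
}}

```text
time_s: 56.87
tcp_pos: [480.0, -260.4, 145.3]
ee_rot: [0.703, 0.711, -0.011, 0.013]
force: [0.4, 0.3, 0.0]
gripper_width: 85.2
```

Request:
{"op": "servo_tool", "data": {
  "plan": [
    {"claw": 0,"slide": [-0.9,-0.38,0.2],"roll": 0},
    {"claw": 0,"slide": [-0.9,-0.38,0.2],"roll": 0},
    {"claw": 0,"slide": [-0.9,-0.38,0.2],"roll": 0},
    {"claw": 0,"slide": [-0.8,-0.3,0.2],"roll": 0},
    {"claw": 0,"slide": [-0.5,-0.2,0.1],"roll": 0},
    {"claw": 0,"slide": [-0.2,-0.1,0],"roll": 0},
    {"claw": 0,"slide": [0,0,0],"roll": 0}
  ]
}}

```text
time_s: 57.45
tcp_pos: [428.2, -376.2, 124.5]
ee_rot: [0.705, 0.709, -0.011, 0.012]
force: [0.0, -0.1, -1.3]
gripper_width: 85.2
```

```bash
python3 look.py 430 -391 50 9 35; python3 look.py 430 -391 50 23 35; python3 lg.py
```

```text
[ 428.2 -376.2  124.5] [ 0.705  0.709 -0.011  0.012] 85.2271680841735
{'n': 4515, 'mean': [428.3, -389.2, 23.6], 'enc': [428.5, -392.9, 29.8], 'zmed': 24.8}
[ 428.5 -375.6  124.6] [ 0.705  0.709 -0.011  0.012] 85.3738616424134
{'n': 2943, 'mean': [428.3, -392.0, 25.5], 'enc': [428.5, -392.0, 25.7], 'zmed': 25.7}
[-0.8419  0.1837  1.6184 -0.0211  1.3139 -0.8428] v [ 0.02  -0.005  0.001  0.002 -0.     0.006] pitch -0.0256 rot [ 0.7049  0.7091 -0.0109  0.0122] [ 429.  -375.   124.7]
```

Request:
{"op": "servo_tool", "data": {
  "plan": [
    {"claw": 0,"slide": [-0.2,0,0.3],"roll": 0},
    {"claw": 0,"slide": [-0.2,0,0.6],"roll": 0},
    {"claw": 0,"slide": [-0.1,0,0.8],"roll": 0},
    {"claw": 0,"slide": [0,0,0.8],"roll": 0},
    {"claw": 0,"slide": [0,0,0.8],"roll": 0},
    {"claw": 0,"slide": [0,0,0.5],"roll": 0},
    {"claw": 0,"slide": [0,0,0.2],"roll": 0},
    {"claw": 0,"slide": [0,0,0],"roll": 0}
  ]
}}

```text
time_s: 58.22
tcp_pos: [433.6, -387.2, 21.1]
ee_rot: [0.702, 0.712, -0.011, 0.014]
force: [1.2, -0.3, 0.1]
gripper_width: 85.5
```

```bash
python3 lg.py
```

```text
[-0.8508  0.3043  1.6979 -0.0211  1.1092 -0.8561] v [0.012 0.003 0.    0.002 0.005 0.001] pitch -0.0301 rot [ 0.7019  0.7121 -0.0105  0.0144] [ 433.6 -387.2   21.1]
```

Request:
{"op": "servo_tool", "data": {
  "plan": [
    {"claw": 0,"slide": [-0.1,-0.12,0.2],"roll": 0},
    {"claw": 0,"slide": [-0.08,-0.08,0.3],"roll": 0},
    {"claw": 0,"slide": [0,0,0.25],"roll": 0},
    {"claw": 0,"slide": [0,0,0.12],"roll": 0},
    {"claw": 0,"slide": [0,0,0.03],"roll": 0},
    {"claw": 0,"slide": [0,0,0],"roll": 0}
  ]
}}

```text
time_s: 58.72
tcp_pos: [429.7, -393.3, -1.1]
ee_rot: [0.701, 0.713, -0.011, 0.016]
force: [-0.6, -0.3, -0.0]
gripper_width: 85.4
```

```bash
python3 lg.py
```

```text
[-0.8632  0.3315  1.7142 -0.0211  1.0621 -0.8691] v [-0.001 -0.001 -0.001 -0.    -0.    -0.001] pitch -0.0338 rot [ 0.7013  0.7126 -0.0106  0.0161] [ 429.7 -393.3   -1.1]
```

Request:
{"op": "servo_tool", "data": {
  "plan": [
    {"claw": 0,"slide": [0.04,-0.04,0.08],"roll": 0},
    {"claw": 160,"slide": [0,0,0],"roll": 0},
    {"claw": 160,"slide": [0,0,0],"roll": 0},
    {"claw": 160,"slide": [0,0,0],"roll": 0},
    {"claw": 160,"slide": [0,0,0],"roll": 0},
    {"claw": 160,"slide": [0,0,0],"roll": 0}
  ],
  "newtons": 60
}}

```text
time_s: 59.22
tcp_pos: [429.0, -392.8, -1.6]
ee_rot: [0.701, 0.713, -0.011, 0.017]
force: [-0.3, -0.0, -0.6]
gripper_width: 57.1
```

Request:
{"op": "servo_tool", "data": {
  "plan": [
    {"claw": 160,"slide": [0,0,-0.3],"roll": 0},
    {"claw": 160,"slide": [0,0,-0.6],"roll": 0},
    {"claw": 160,"slide": [0,0,-0.8],"roll": 0},
    {"claw": 160,"slide": [0,0,-0.8],"roll": 0}
  ]
}}

```text
time_s: 59.55
tcp_pos: [426.8, -388.4, 59.7]
ee_rot: [0.701, 0.713, -0.01, 0.013]
force: [-0.2, -0.7, -0.6]
gripper_width: 56.8
```

```bash
python3 lg.py; python3 - <<'E'
from h import *
im=robot.get_image("wrist");save(im,"w4.png")
E
```

```text
[-0.8613  0.255   1.6731 -0.02    1.1857 -0.8699] v [ 0.008 -0.278 -0.206  0.003  0.493 -0.003] pitch -0.0278 rot [ 0.7014  0.7126 -0.0104  0.0131] [ 426.8 -388.4   59.7]
```

View pics/w4.png

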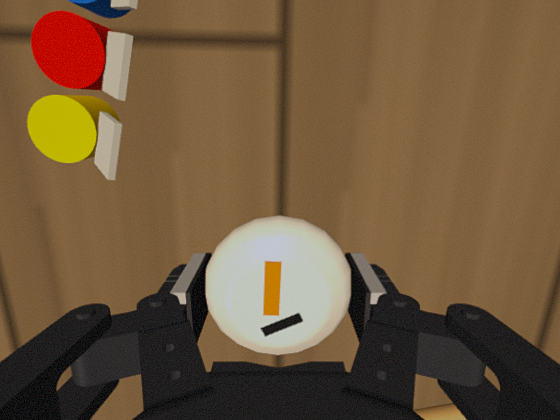

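Pebble held centrally and flat (278,285). Carrying it to the stack.

Request:
{"op": "servo_tool", "data": {
  "plan": [
    {"claw": 160,"slide": [0,0,-0.9],"roll": 0},
    {"claw": 160,"slide": [0.2,0.1,-0.9],"roll": 0},
    {"claw": 160,"slide": [0.5,0.2,-0.7],"roll": 0},
    {"claw": 160,"slide": [0.8,0.35,-0.4],"roll": 0},
    {"claw": 160,"slide": [0.8,0.35,-0.1],"roll": 0},
    {"claw": 160,"slide": [0.8,0.35,0],"roll": 0},
    {"claw": 160,"slide": [0.8,0.35,0],"roll": 0},
    {"claw": 160,"slide": [0.8,0.35,0],"roll": 0}
  ]
}}

```text
time_s: 60.27
tcp_pos: [477.7, -267.7, 145.2]
ee_rot: [0.703, 0.711, -0.011, 0.02]
force: [0.6, -0.6, -1.8]
gripper_width: 57.0
```

Request:
{"op": "servo_tool", "data": {
  "plan": [
    {"claw": 160,"slide": [0.8,0.35,0],"roll": 0},
    {"claw": 160,"slide": [0.8,0.35,0],"roll": 0},
    {"claw": 160,"slide": [0.8,0.35,0],"roll": 0},
    {"claw": 160,"slide": [0.8,0.35,0],"roll": 0},
    {"claw": 160,"slide": [0.8,0.35,0],"roll": 0},
    {"claw": 160,"slide": [0.8,0.35,0],"roll": 0},
    {"claw": 160,"slide": [0.8,0.35,0],"roll": 0},
    {"claw": 160,"slide": [0.8,0.35,0],"roll": 0}
  ]
}}

```text
time_s: 60.93
tcp_pos: [548.5, -98.2, 143.2]
ee_rot: [0.703, 0.71, -0.01, 0.022]
force: [0.2, -0.6, -1.8]
gripper_width: 57.2
```

Request:
{"op": "servo_tool", "data": {
  "plan": [
    {"claw": 160,"slide": [0.8,0.3,0],"roll": 0},
    {"claw": 160,"slide": [0.6,0.25,0],"roll": 0},
    {"claw": 160,"slide": [0.3,0.1,0],"roll": 0},
    {"claw": 160,"slide": [0.1,0,0],"roll": 0}
  ]
}}

```text
time_s: 61.27
tcp_pos: [565.8, -47.4, 142.7]
ee_rot: [0.702, 0.712, -0.009, 0.022]
force: [0.6, 0.3, -1.1]
gripper_width: 57.2
```

```bash
python3 held.py 92 26 30; python3 lg.py
```

```text
[565.8 -47.4 142.7] [ 0.702  0.712 -0.009  0.022] 57.2
stack {'n': 6569, 'mean': [591.5, -7.7, 92.1], 'enc': [591.9, -8.8, 26.0], 'zmed': 92.1}
held y range -27.670482437745903 28.287294559518337 z 27.868923633415534 8023
[-0.197   0.1667  1.6007 -0.0406  1.3477 -0.2017] v [-0.033 -0.006  0.006 -0.004 -0.002 -0.022] pitch -0.0265 rot [ 0.7022  0.7116 -0.0092  0.022 ] [565.5 -47.6 142.7]
```

Request:
{"op": "servo_tool", "data": {
  "plan": [
    {"claw": 160,"slide": [0.2,0.15,0],"roll": 0},
    {"claw": 160,"slide": [0.4,0.3,0.1],"roll": 0},
    {"claw": 160,"slide": [0.5,0.3,0.2],"roll": 0},
    {"claw": 160,"slide": [0.4,0.25,0.3],"roll": 0},
    {"claw": 160,"slide": [0.1,0.04,0.4],"roll": 0},
    {"claw": 160,"slide": [0,0,0.4],"roll": 0},
    {"claw": 160,"slide": [0,0,0.3],"roll": 0},
    {"claw": 160,"slide": [0,0,0],"roll": 0}
  ]
}}

```text
time_s: 61.98
tcp_pos: [593.7, -7.5, 93.4]
ee_rot: [0.703, 0.711, -0.01, 0.022]
force: [-0.2, 0.3, -2.3]
gripper_width: 57.2
```

```bash
python3 lg.py
```

```text
[-0.1192  0.2607  1.5918 -0.0443  1.2672 -0.1176] v [-0.003  0.003 -0.002 -0.001  0.005 -0.002] pitch -0.0219 rot [ 0.7029  0.7109 -0.0099  0.0217] [593.7  -7.5  93.4]
```

Request:
{"op": "servo_tool", "data": {
  "plan": [
    {"claw": 160,"slide": [-0.06,-0.06,0.03],"roll": 0},
    {"claw": 160,"slide": [0,0,0.03],"roll": 0},
    {"claw": 160,"slide": [0,0,0.02],"roll": 0},
    {"claw": 160,"slide": [0,0,0],"roll": 0}
  ]
}}

```text
time_s: 62.32
tcp_pos: [591.4, -10.4, 90.7]
ee_rot: [0.703, 0.71, -0.01, 0.021]
force: [0.3, 0.3, -1.4]
gripper_width: 57.2
```

Request:
{"op": "servo_tool", "data": {
  "plan": [
    {"claw": 160,"slide": [0.03,0.02,0.03],"roll": 0},
    {"claw": 160,"slide": [0,0,0],"roll": 0}
  ]
}}

```text
time_s: 62.48
tcp_pos: [592.2, -10.0, 90.6]
ee_rot: [0.704, 0.71, -0.01, 0.022]
force: [-0.7, -0.4, -1.3]
gripper_width: 56.8
```

Request:
{"op": "servo_tool", "data": {
  "plan": [
    {"claw": 140,"slide": [0,0,0],"roll": 0},
    {"claw": 110,"slide": [0,0,0],"roll": 0},
    {"claw": 70,"slide": [0,0,0],"roll": 0},
    {"claw": 0,"slide": [0,0,0],"roll": 0},
    {"claw": 0,"slide": [0,0,0],"roll": 0}
  ]
}}

```text
time_s: 62.9
tcp_pos: [592.8, -10.0, 91.8]
ee_rot: [0.704, 0.71, -0.009, 0.023]
force: [0.6, -0.2, 0.2]
gripper_width: 83.8
```

Request:
{"op": "servo_tool", "data": {
  "plan": [
    {"claw": 0,"slide": [0,0,-0.2],"roll": 0},
    {"claw": 0,"slide": [0,0,-0.5],"roll": 0},
    {"claw": 0,"slide": [0,0,-0.8],"roll": 0},
    {"claw": 0,"slide": [0,0,-0.9],"roll": 0},
    {"claw": 0,"slide": [0,0,-0.9],"roll": 0},
    {"claw": 0,"slide": [-0.5,-0.3,-0.5],"roll": 0},
    {"claw": 0,"slide": [-0.8,-0.4,-0.2],"roll": 0},
    {"claw": 0,"slide": [-0.5,-0.4,0],"roll": 0}
  ]
}}

```text
time_s: 63.57
tcp_pos: [563.7, -49.3, 204.6]
ee_rot: [0.702, 0.712, -0.009, 0.023]
force: [-0.0, 0.8, -0.8]
gripper_width: 85.3
```

```bash
python3 look.py 592 -8 45 100 125; python3 look.py 592 -8 45 116 125; python3 lg.py;  python3 - <<'E'
from h import *
im=robot.get_image("wrist");save(im,"w5.png")
E
```

```text
[563.7 -49.3 204.6] [ 0.702  0.712 -0.009  0.023] 85.2776438219896
{'n': 5951, 'mean': [590.2, -8.7, 115.8], 'enc': [591.5, -11.0, 30.1], 'zmed': 116.9}
[562.5 -50.7 204.6] [ 0.703  0.711 -0.009  0.024] 85.42964194613005
{'n': 3528, 'mean': [591.0, -10.0, 117.8], 'enc': [591.2, -10.1, 24.4], 'zmed': 117.8}
[-0.2013  0.1251  1.5223 -0.0405  1.4652 -0.2088] v [ 0.032  0.031 -0.006  0.009 -0.013  0.039] pitch -0.0291 rot [ 0.7029  0.7108 -0.0089  0.0232] [563.  -49.8 203.9]
```

View pics/w5.png

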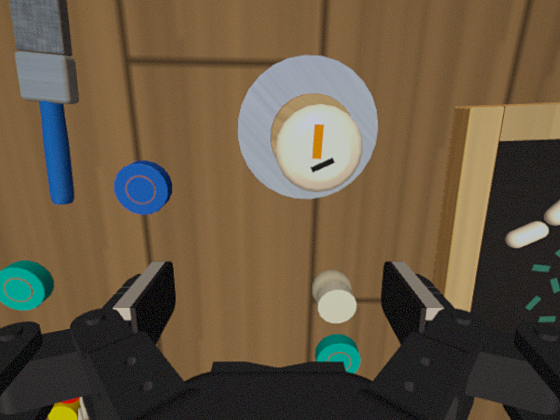

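Stack complete: pebble flat on top at (591,-10), top z 117.8, about 2–3 mm from the wheel centre. Now up, and turn the jaws to lie along y for the lamp (so the arc is free in x).

Request:
{"op": "servo_tool", "data": {
  "plan": [
    {"claw": 0,"slide": [0,0,-0.6],"roll": -1},
    {"claw": 0,"slide": [0,0,-0.6],"roll": -1},
    {"claw": 0,"slide": [0,0,-0.6],"roll": -1},
    {"claw": 0,"slide": [0,0,-0.6],"roll": -1},
    {"claw": 0,"slide": [0,0,-0.6],"roll": -1},
    {"claw": 0,"slide": [0,0,-0.6],"roll": -1},
    {"claw": 0,"slide": [0,0,-0.6],"roll": -1},
    {"claw": 0,"slide": [0,0,-0.6],"roll": -1}
  ]
}}

```text
time_s: 64.38
tcp_pos: [561.2, -38.4, 326.6]
ee_rot: [0.469, 0.883, -0.015, 0.016]
force: [0.2, -0.5, -0.2]
gripper_width: 85.4
```

Request:
{"op": "servo_tool", "data": {
  "plan": [
    {"claw": 0,"slide": [0,0,0],"roll": -1},
    {"claw": 0,"slide": [0,0,0],"roll": -1},
    {"claw": 0,"slide": [0,0,0],"roll": -1},
    {"claw": 0,"slide": [0,0,0],"roll": -1},
    {"claw": 0,"slide": [0,0,0],"roll": -1},
    {"claw": 0,"slide": [0,0,0],"roll": -1},
    {"claw": 0,"slide": [0,0,0],"roll": -1},
    {"claw": 0,"slide": [0,0,0],"roll": -1}
  ]
}}

```text
time_s: 65.05
tcp_pos: [563.8, -32.1, 332.6]
ee_rot: [0.191, 0.981, -0.018, 0.012]
force: [-0.8, -0.7, -0.3]
gripper_width: 85.4
```

Request:
{"op": "servo_tool", "data": {
  "plan": [
    {"claw": 0,"slide": [0,0,0],"roll": -1},
    {"claw": 0,"slide": [0,0,0],"roll": -1},
    {"claw": 0,"slide": [0,0,0],"roll": -1},
    {"claw": 0,"slide": [0,0,0],"roll": -1},
    {"claw": 0,"slide": [0,0,0],"roll": -1},
    {"claw": 0,"slide": [0,0,0],"roll": -0.7},
    {"claw": 0,"slide": [0,0,0],"roll": 0}
  ]
}}

```text
time_s: 65.63
tcp_pos: [565.2, -26.7, 333.6]
ee_rot: [-0.021, 1.0, -0.019, 0.007]
force: [0.3, -0.2, 0.6]
gripper_width: 85.3
```

```bash
cat >> lg.py <<'E'
from scipy.spatial.transform import Rotation as R
m=R.from_quat(o["ee_rot"]).as_matrix();print("tool x",np.round(m[:,0],3),"z",np.round(m[:,2],3),"yaw",round(np.degrees(np.arctan2(m[1,0],m[0,0])),1))
E
python3 lg.py
```

```text
[-0.1632  0.1067  1.2836 -0.0357  1.7295 -1.7826] v [ 0.013  0.01  -0.01   0.003  0.007  0.06 ] pitch -0.0218 rot [-0.0213  0.9996 -0.0193  0.0074] [565.2 -26.7 333.6]
tool x [-0.999 -0.043 -0.014] z [ 0.016 -0.038 -0.999] yaw -177.5
```

Request:
{"op": "servo_tool", "data": {
  "plan": [
    {"claw": 0,"slide": [0,0.4,0],"roll": 0.6},
    {"claw": 0,"slide": [0,0.9,0],"roll": 0},
    {"claw": 0,"slide": [0,0.9,0],"roll": 0},
    {"claw": 0,"slide": [0,0.9,0],"roll": 0},
    {"claw": 0,"slide": [0,0.9,0],"roll": 0},
    {"claw": 0,"slide": [0,0.9,0],"roll": 0},
    {"claw": 0,"slide": [0,0.9,0],"roll": 0},
    {"claw": 0,"slide": [0,0.9,0],"roll": 0}
  ]
}}

```text
time_s: 66.3
tcp_pos: [566.6, 148.0, 327.8]
ee_rot: [0.01, 1.0, -0.019, 0.007]
force: [1.3, -0.8, -0.2]
gripper_width: 85.5
```

Request:
{"op": "servo_tool", "data": {
  "plan": [
    {"claw": 0,"slide": [0,0.9,0],"roll": 0},
    {"claw": 0,"slide": [0,0.9,0],"roll": 0},
    {"claw": 0,"slide": [0,0.9,0],"roll": 0},
    {"claw": 0,"slide": [0,0.9,0],"roll": 0},
    {"claw": 0,"slide": [0,0.9,0],"roll": 0},
    {"claw": 0,"slide": [0,0.9,0],"roll": 0},
    {"claw": 0,"slide": [0,0.9,0],"roll": 0},
    {"claw": 0,"slide": [0,0.5,0],"roll": 0}
  ]
}}

```text
time_s: 66.97
tcp_pos: [568.7, 333.0, 321.2]
ee_rot: [0.017, 1.0, -0.019, 0.006]
force: [-0.5, 0.6, 0.6]
gripper_width: 85.2
```

```bash
python3 lg.py; python3 look.py 564 387 30 262 295;  python3 - <<'E'
from h import *
im=robot.get_image("scene");save(im,"s5.png",s=1.2)
E
```

```text
[ 0.4322  0.3278  1.0418 -0.04    1.7765 -1.1131] v [ 0.214  0.188 -0.232 -0.008  0.059  0.222] pitch 0.0046 rot [ 0.0168  0.9997 -0.0186  0.0064] [568.7 333.  321.2]
tool x [-0.999  0.033 -0.013] z [ 0.012 -0.037 -0.999] yaw 178.1
[568.7 333.  321.2] [ 0.017  1.    -0.019  0.006] 85.15782851510504
{'n': 1943, 'mean': [559.0, 385.4, 281.8], 'enc': [561.2, 386.8, 12.3], 'zmed': 284.6}
```

View pics/s5.png

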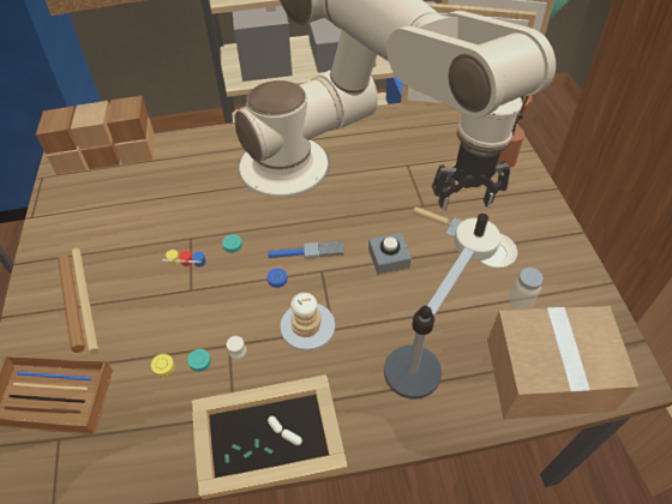

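The stack stands on the wheel at (305,315). The lamp knob is ahead at (482,222), measured (562,387).

Request:
{"op": "servo_tool", "data": {
  "plan": [
    {"claw": 0,"slide": [0.1,0.5,0],"roll": 0},
    {"claw": 0,"slide": [0.15,0.6,0],"roll": 0},
    {"claw": 0,"slide": [0.1,0.5,0],"roll": 0},
    {"claw": 0,"slide": [0,0.3,0],"roll": 0},
    {"claw": 0,"slide": [0,0.1,0],"roll": 0},
    {"claw": 0,"slide": [0,0,0],"roll": 0}
  ]
}}

```text
time_s: 67.57
tcp_pos: [561.3, 385.6, 319.3]
ee_rot: [0.018, 1.0, -0.019, 0.006]
force: [0.3, -0.3, -0.8]
gripper_width: 85.4
```

```bash
python3 lg.py; python3 look.py 564 387 30 275 295
```

```text
[ 0.5077  0.3805  0.9757 -0.0404  1.7934 -1.0358] v [ 0.007  0.005 -0.005 -0.001  0.001  0.003] pitch 0.008 rot [ 0.0181  0.9996 -0.0191  0.0063] [561.3 385.6 319.3]
tool x [-0.999  0.036 -0.013] z [ 0.012 -0.038 -0.999] yaw 177.9
[561.3 385.6 319.3] [ 0.018  1.    -0.019  0.006] 85.42494915117248
{'n': 1503, 'mean': [559.8, 387.0, 284.2], 'enc': [561.0, 386.8, 11.9], 'zmed': 284.9}
```

Request:
{"op": "servo_tool", "data": {
  "plan": [
    {"claw": 0,"slide": [0,0.08,0.2],"roll": -0.5},
    {"claw": 0,"slide": [0,0.08,0.5],"roll": 0},
    {"claw": 0,"slide": [0,0,0.6],"roll": 0},
    {"claw": 0,"slide": [0,0,0.6],"roll": 0},
    {"claw": 0,"slide": [0,0,0.5],"roll": 0},
    {"claw": 0,"slide": [0,0,0.3],"roll": 0},
    {"claw": 0,"slide": [0,0,0.1],"roll": 0},
    {"claw": 0,"slide": [0,0,0],"roll": 0}
  ]
}}

```text
time_s: 68.28
tcp_pos: [563.2, 383.3, 243.7]
ee_rot: [0.004, 1.0, -0.02, 0.006]
force: [-0.7, -0.3, 0.6]
gripper_width: 85.1
```

```bash
python3 lg.py
```

```text
[ 0.5038  0.3812  1.1247 -0.0404  1.6437 -1.061 ] v [-0.005 -0.003  0.008  0.002 -0.003  0.005] pitch 0.008 rot [ 0.0044  0.9998 -0.0195  0.0063] [563.2 383.3 243.7]
tool x [-1.     0.009 -0.013] z [ 0.012 -0.039 -0.999] yaw 179.5
```

Request:
{"op": "servo_tool", "data": {
  "plan": [
    {"claw": 0,"slide": [0.06,0.11,0.04],"roll": 0},
    {"claw": 165,"slide": [0,0,0],"roll": 0},
    {"claw": 165,"slide": [0,0,0],"roll": 0},
    {"claw": 165,"slide": [0,0,0],"roll": 0},
    {"claw": 165,"slide": [0,0,0],"roll": 0},
    {"claw": 165,"slide": [0,0,0],"roll": 0}
  ],
  "newtons": 25
}}

```text
time_s: 68.78
tcp_pos: [562.2, 386.5, 245.2]
ee_rot: [0.005, 1.0, -0.019, 0.008]
force: [0.2, -0.3, 0.1]
gripper_width: 30.6
```

Request:
{"op": "servo_tool", "data": {
  "plan": [
    {"claw": 165,"slide": [0.15,-0.2,0],"roll": 0},
    {"claw": 165,"slide": [0.3,-0.35,0],"roll": 0},
    {"claw": 165,"slide": [0.35,-0.45,0],"roll": 0},
    {"claw": 165,"slide": [0,0,0],"roll": 0}
  ]
}}

```text
time_s: 69.12
tcp_pos: [540.3, 361.7, 245.8]
ee_rot: [0.004, 1.0, -0.018, 0.008]
force: [-0.1, -0.3, 0.4]
gripper_width: 30.3
```

```bash
python3 lg.py; python3 - <<'E'
from h import *
im=robot.get_image("wrist");save(im,"w6.png")
E
```

```text
[ 0.4906  0.3101  1.2145 -0.0384  1.6202 -1.074 ] v [ 0.011  0.026 -0.034  0.011 -0.003  0.009] pitch 0.0032 rot [ 0.0041  0.9998 -0.0176  0.0077] [540.3 361.7 245.8]
tool x [-1.     0.008 -0.015] z [ 0.015 -0.035 -0.999] yaw 179.6
```

View pics/w6.png

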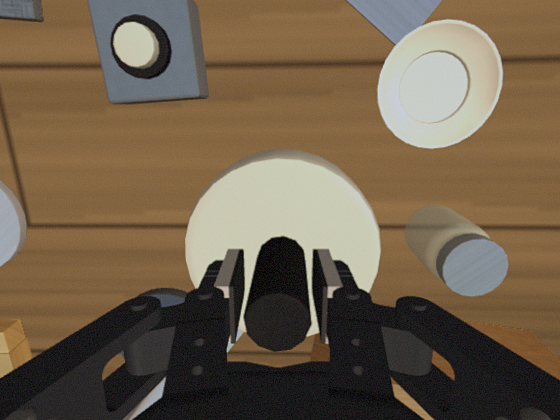

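Knob sits between the pads (278,320) and the lamp follows. Continuing along the arc.

Request:
{"op": "servo_tool", "data": {
  "plan": [
    {"claw": 165,"slide": [0.28,-0.4,0],"roll": 0},
    {"claw": 165,"slide": [0.28,-0.44,0],"roll": 0},
    {"claw": 165,"slide": [0.25,-0.53,0],"roll": 0},
    {"claw": 165,"slide": [0.25,-0.53,0],"roll": 0},
    {"claw": 165,"slide": [0.25,-0.53,0],"roll": 0},
    {"claw": 165,"slide": [0.15,-0.53,0],"roll": 0},
    {"claw": 165,"slide": [0.15,-0.53,0],"roll": 0},
    {"claw": 165,"slide": [0.1,-0.4,0],"roll": 0}
  ]
}}

```text
time_s: 69.83
tcp_pos: [495.7, 266.1, 247.3]
ee_rot: [0.002, 1.0, -0.015, 0.007]
force: [-0.3, 1.8, -1.2]
gripper_width: 29.9
```

```bash
python3 lg.py; python3 look.py 497 255 45 270 295
```

```text
[ 0.3752  0.122   1.438  -0.0338  1.5805 -1.1916] v [-0.184 -0.184  0.199  0.005 -0.024 -0.182] pitch -0.0012 rot [ 0.0022  0.9999 -0.0155  0.0068] [495.7 266.1 247.3]
tool x [-1.     0.004 -0.014] z [ 0.013 -0.031 -0.999] yaw 179.8
[495.7 266.1 247.3] [ 0.002  1.    -0.015  0.007] 29.85467152804529
{'n': 7949, 'mean': [492.0, 267.7, 283.5], 'enc': [485.2, 261.2, 38.0], 'zmed': 284.8}
```

Request:
{"op": "servo_tool", "data": {
  "plan": [
    {"claw": 165,"slide": [0.08,-0.5,0],"roll": 0},
    {"claw": 165,"slide": [0.06,-0.55,0],"roll": 0},
    {"claw": 165,"slide": [0.04,-0.55,0],"roll": 0},
    {"claw": 165,"slide": [0,-0.55,0],"roll": 0},
    {"claw": 165,"slide": [0,-0.5,0],"roll": 0},
    {"claw": 165,"slide": [-0.04,-0.5,0],"roll": 0},
    {"claw": 165,"slide": [-0.06,-0.5,0],"roll": 0},
    {"claw": 165,"slide": [-0.08,-0.4,0],"roll": 0}
  ]
}}

```text
time_s: 70.55
tcp_pos: [495.1, 156.4, 250.8]
ee_rot: [0.002, 1.0, -0.015, 0.007]
force: [-0.3, 1.8, -1.8]
gripper_width: 30.2
```

```bash
python3 lg.py
```

```text
[ 0.178   0.0253  1.5343 -0.0328  1.574  -1.3882] v [-0.262 -0.042  0.035  0.003 -0.    -0.256] pitch -0.008 rot [ 0.0024  0.9999 -0.0154  0.0069] [495.1 156.4 250.8]
tool x [-1.     0.005 -0.014] z [ 0.014 -0.031 -0.999] yaw 179.7
```

Request:
{"op": "servo_tool", "data": {
  "plan": [
    {"claw": 165,"slide": [-0.13,-0.45,0.04],"roll": 0},
    {"claw": 165,"slide": [-0.16,-0.47,0.04],"roll": 0},
    {"claw": 165,"slide": [-0.18,-0.47,0.04],"roll": 0},
    {"claw": 165,"slide": [-0.22,-0.5,0.04],"roll": 0},
    {"claw": 165,"slide": [-0.26,-0.5,0],"roll": 0},
    {"claw": 165,"slide": [-0.28,-0.5,0],"roll": 0},
    {"claw": 165,"slide": [-0.3,-0.4,0],"roll": 0},
    {"claw": 165,"slide": [-0.1,-0.1,0],"roll": 0}
  ]
}}

```text
time_s: 71.22
tcp_pos: [537.3, 60.9, 251.2]
ee_rot: [0.004, 1.0, -0.016, 0.008]
force: [-1.1, 0.4, -0.4]
gripper_width: 30.0
```

```bash
python3 lg.py
```

```text
[-0.0109  0.0655  1.4917 -0.0312  1.5691 -1.5741] v [-0.063  0.046 -0.053  0.008  0.012 -0.049] pitch -0.0153 rot [ 0.0039  0.9998 -0.0156  0.0075] [537.3  60.9 251.2]
tool x [-1.     0.008 -0.015] z [ 0.015 -0.031 -0.999] yaw 179.6
```

Request:
{"op": "servo_tool", "data": {
  "plan": [
    {"claw": 165,"slide": [-0.3,-0.4,0],"roll": 0},
    {"claw": 165,"slide": [-0.34,-0.42,0],"roll": 0},
    {"claw": 165,"slide": [-0.38,-0.4,0],"roll": 0},
    {"claw": 165,"slide": [-0.4,-0.4,0],"roll": 0},
    {"claw": 165,"slide": [-0.38,-0.3,0],"roll": 0},
    {"claw": 165,"slide": [-0.15,-0.1,0],"roll": 0},
    {"claw": 165,"slide": [0,0,0],"roll": 0}
  ]
}}

```text
time_s: 71.8
tcp_pos: [590.8, 4.6, 253.2]
ee_rot: [0.004, 1.0, -0.015, 0.007]
force: [-1.2, 1.9, 2.5]
gripper_width: 30.4
```

```bash
python3 lg.py; python3 - <<'E'
from h import *
o=robot.get_obs()
for n in ("top","scene"):
    im=robot.get_image(n); M=T(im)
    print(n,circ(im,M,o["tcp_pos"][:2],75,221,236))
    for k in("lamp_head","lamp_knob"): print(k,[(round(d["conf"],2),np.round(d["position"]).tolist()) for d in robot.mark_of(im,k)])
im=robot.get_image("scene");save(im,"s6.png",(150,130,450,380),2.2)
E
```

```text
[-0.1066  0.1683  1.3735 -0.0292  1.5825 -1.6691] v [-0.008  0.013 -0.012  0.001  0.001 -0.003] pitch -0.0174 rot [ 0.0044  0.9998 -0.0154  0.0071] [590.8   4.6 253.2]
tool x [-1.     0.009 -0.014] z [ 0.014 -0.031 -0.999] yaw 179.5
top {'n': 393, 'mean': [565.4, 12.5, 228.8], 'enc': [583.5, 10.2, 48.0], 'zmed': 229.0}
lamp_head [(0.66, [633.0, -179.0, -0.0]), (0.57, [587.0, 11.0, 191.0]), (0.57, [588.0, 7.0, 286.0])]
lamp_knob [(0.7, [587.0, 6.0, 286.0])]
scene {'n': 851, 'mean': [604.9, 11.3, 229.7], 'enc': [595.5, 17.3, 62.0], 'zmed': 230.0}
lamp_head [(0.92, [589.0, 12.0, 194.0])]
lamp_knob [(0.73, [588.0, 9.0, 287.0]), (0.41, [611.0, 530.0, -1.0])]
```

View pics/s6.png

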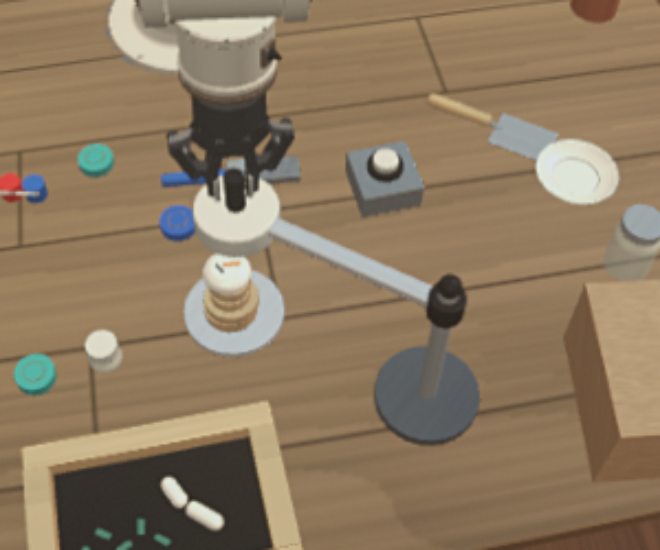

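```bash
python3 - <<'E'
from h import *
from scipy.optimize import least_squares
o=robot.get_obs();im=robot.get_image("wrist");M=T(im,o);t=o["tcp_pos"]
p,u,v=pts(im,np.ones(im["range_z"].shape,bool),M)
s=(abs(p[:,2]-284.8)<1.5)&(np.hypot(p[:,0]-t[0],p[:,1]-t[1])<35)&(abs(u-278)<35)
q=p[s];print(len(q),q.mean(0),q.min(0),q.max(0))
# head top circle from scene+top rim, excluding fingers: visible top face z 230
for im,MM in((im,M),):
    s=(abs(p[:,2]-230)<2)&(np.hypot(p[:,0]-t[0],p[:,1]-t[1])<62)
    q=p[s];r=np.hypot(q[:,0]-590,q[:,1]-5)
    h=cv2.convexHull(q[:,:2].astype(np.float32))[:,0]
    h=h[h[:,0]<585]
    f=least_squares(lambda c:np.hypot(h[:,0]-c[0],h[:,1]-c[1])-50,[590,5],loss="soft_l1");print(len(h),f.x,np.abs(f.fun).max())
E
```

```text
2872 [586.58366557   7.44913342 284.96649746] [575.04294434  -4.15081212 283.30100184] [598.98574799  18.79851722 286.29822729]
31 [589.07752454   7.35584645] 1.7186848293548067
```

Request:
{"op": "servo_tool", "data": {
  "plan": [
    {"claw": 165,"slide": [-0.12,-0.13,0.05],"roll": 0},
    {"claw": 165,"slide": [-0.12,-0.13,0],"roll": 0},
    {"claw": 165,"slide": [-0.08,-0.1,0],"roll": 0},
    {"claw": 165,"slide": [0,0,0],"roll": 0}
  ]
}}

```text
time_s: 72.53
tcp_pos: [598.6, -2.2, 253.1]
ee_rot: [0.003, 1.0, -0.014, 0.008]
force: [-0.9, 0.6, 0.7]
gripper_width: 30.1
```

```bash
cat > knob.py <<'E'
from h import *
o=robot.get_obs();im=robot.get_image("wrist");M=T(im,o);t=o["tcp_pos"];print(np.round(t,1))
p,u,v=pts(im,np.ones(im["range_z"].shape,bool),M)
s=(abs(p[:,2]-284.8)<1.5)&(np.hypot(p[:,0]-t[0],p[:,1]-t[1])<35)&(abs(u-278)<35)
q=p[s];print(len(q),q.mean(0),(q.min(0)+q.max(0))/2)
E
python3 knob.py
```

```text
[598.6  -2.2 253.1]
2830 [5.95299842e+02 4.29729772e-01 2.84956727e+02] [ 5.96127597e+02 -9.81767628e-02  2.84802625e+02]
```

Request:
{"op": "servo_tool", "data": {
  "plan": [
    {"claw": 165,"slide": [-0.08,-0.08,0],"roll": 0},
    {"claw": 165,"slide": [0,0,0],"roll": 0}
  ]
}}

```text
time_s: 72.75
tcp_pos: [600.8, -4.2, 253.1]
ee_rot: [0.003, 1.0, -0.014, 0.008]
force: [1.1, 1.2, 1.0]
gripper_width: 29.9
```

```bash
python3 knob.py
```

```text
[600.8  -4.2 253.1]
2831 [598.03082498  -1.61937854 284.99063665] [598.64083472  -2.17015731 284.79994313]
```

Request:
{"op": "servo_tool", "data": {
  "plan": [
    {"claw": 80,"slide": [0,0,0],"roll": 0},
    {"claw": 0,"slide": [0,0,0],"roll": 0},
    {"claw": 0,"slide": [0,0,0],"roll": 0},
    {"claw": 0,"slide": [0,0,-0.4],"roll": 0},
    {"claw": 0,"slide": [0,0,-0.8],"roll": 0},
    {"claw": 0,"slide": [0,0,-0.8],"roll": 0},
    {"claw": 0,"slide": [0,0,-0.6],"roll": 0},
    {"claw": 0,"slide": [0,0,-0.2],"roll": 0}
  ]
}}

```text
time_s: 73.47
tcp_pos: [598.1, -3.2, 326.9]
ee_rot: [0.003, 1.0, -0.015, 0.007]
force: [0.1, 0.5, 0.2]
gripper_width: 85.4
```

Request:
{"op": "servo_tool", "data": {
  "plan": [
    {"claw": 0,"slide": [0.3,0.5,0],"roll": 0},
    {"claw": 255,"slide": [0.7,0.9,0],"roll": 0},
    {"claw": 255,"slide": [0.7,0.9,0],"roll": 0},
    {"claw": 255,"slide": [0.7,0.9,0],"roll": 0},
    {"claw": 255,"slide": [0.7,0.9,0],"roll": 0},
    {"claw": 255,"slide": [0.7,0.9,0],"roll": 0},
    {"claw": 255,"slide": [0.7,0.9,0.2],"roll": 0},
    {"claw": 255,"slide": [0.7,0.9,0.5],"roll": 0}
  ]
}}

```text
time_s: 74.13
tcp_pos: [463.8, 172.1, 301.7]
ee_rot: [0.006, 1.0, -0.015, 0.007]
force: [1.0, 0.7, 0.6]
gripper_width: 0.9
```

Request:
{"op": "servo_tool", "data": {
  "plan": [
    {"claw": 255,"slide": [0.7,0.9,0.6],"roll": 0},
    {"claw": 255,"slide": [0.7,0.9,0.8],"roll": 0},
    {"claw": 255,"slide": [0.5,0.6,0.8],"roll": 0},
    {"claw": 255,"slide": [0.2,0.3,0.8],"roll": 0},
    {"claw": 255,"slide": [0,0,0.8],"roll": 0},
    {"claw": 255,"slide": [0,0,0.6],"roll": 0},
    {"claw": 255,"slide": [0,0,0.3],"roll": 0},
    {"claw": 255,"slide": [0,0,0],"roll": 0}
  ]
}}

```text
time_s: 74.8
tcp_pos: [399.8, 245.1, 172.1]
ee_rot: [0.002, 1.0, -0.015, 0.006]
force: [0.9, -0.8, -0.2]
gripper_width: 0.1
```

```bash
python3 lg.py; python3 look.py 420 232 40 57 80; python3 - <<'E'
from h import *
for n in("top","scene"):
    im=robot.get_image(n);print(n,circ(im,T(im),(595,0),24,265,300),circ(im,T(im),(595,0),56,222,236))
E
```

```text
[ 0.4081 -0.0398  1.7587 -0.0329  1.4237 -1.153 ] v [ 0.011 -0.01   0.005  0.002  0.009  0.005] pitch 0.001 rot [ 0.0024  0.9999 -0.0151  0.0061] [399.8 245.1 172.1]
tool x [-1.     0.005 -0.012] z [ 0.012 -0.03  -0.999] yaw 179.7
[399.8 245.1 172.1] [ 0.002  1.    -0.015  0.006] 0.11177349435635969
{'n': 2301, 'mean': [414.9, 232.7, 64.7], 'enc': [417.6, 232.4, 25.3], 'zmed': 67.4}
top {'n': 64, 'mean': [600.0, 1.3, 282.4], 'enc': [601.2, 1.1, 12.0], 'zmed': 283.7} {'n': 840, 'mean': [599.9, 1.4, 229.0], 'enc': [601.9, 1.7, 50.8], 'zmed': 229.2}
scene {'n': 111, 'mean': [603.0, -1.2, 280.5], 'enc': [599.7, -1.4, 13.3], 'zmed': 283.3} {'n': 895, 'mean': [608.9, -0.9, 230.3], 'enc': [602.3, 0.7, 51.9], 'zmed': 230.6}
```

Request:
{"op": "servo_tool", "data": {
  "plan": [
    {"claw": 255,"slide": [-0.2,-0.1,0.2],"roll": 0},
    {"claw": 255,"slide": [-0.3,-0.16,0.5],"roll": 0},
    {"claw": 255,"slide": [-0.2,-0.12,0.7],"roll": 0},
    {"claw": 255,"slide": [0,0,0.7],"roll": 0},
    {"claw": 255,"slide": [0,0,0.6],"roll": 0},
    {"claw": 255,"slide": [0,0,0.3],"roll": 0},
    {"claw": 255,"slide": [0,0,0.1],"roll": 0},
    {"claw": 255,"slide": [0,0,0],"roll": 0}
  ]
}}

```text
time_s: 75.62
tcp_pos: [427.3, 232.2, 100.2]
ee_rot: [0.004, 1.0, -0.013, 0.013]
force: [-0.5, 0.2, -0.5]
gripper_width: -0.1
```

```bash
python3 lg.py; python3 look.py 418 232.5 40 66 80
```

```text
[ 0.3612  0.0431  1.8284 -0.0346  1.2545 -1.1907] v [-0.005 -0.001 -0.01  -0.     0.007 -0.001] pitch -0.0156 rot [ 0.0042  0.9998 -0.0125  0.0132] [427.3 232.2 100.2]
tool x [-1.     0.008 -0.027] z [ 0.026 -0.025 -0.999] yaw 179.5
[427.3 232.2 100.2] [ 0.004  1.    -0.013  0.013] -0.08449714324873572
{'n': 2920, 'mean': [416.4, 232.6, 67.9], 'enc': [417.9, 232.4, 17.6], 'zmed': 67.9}
```

Request:
{"op": "servo_tool", "data": {
  "plan": [
    {"claw": 255,"slide": [0.15,0.03,0.2],"roll": 0},
    {"claw": 255,"slide": [0.2,0,0.3],"roll": 0},
    {"claw": 255,"slide": [0.05,0,0.3],"roll": 0},
    {"claw": 255,"slide": [0,0,0.15],"roll": 0},
    {"claw": 255,"slide": [0,0,0.05],"roll": 0},
    {"claw": 255,"slide": [0,0,0],"roll": 0}
  ]
}}

```text
time_s: 76.17
tcp_pos: [417.9, 233.2, 75.3]
ee_rot: [0.004, 1.0, -0.012, 0.015]
force: [0.0, -0.4, 0.5]
gripper_width: -0.1
```

```bash
python3 lg.py
```

```text
[ 0.3702  0.0503  1.8763 -0.0355  1.1953 -1.1802] v [ 0.001  0.002  0.003 -0.001 -0.004  0.   ] pitch -0.0197 rot [ 0.0038  0.9998 -0.0117  0.0153] [417.9 233.2  75.3]
tool x [-1.     0.007 -0.031] z [ 0.03  -0.024 -0.999] yaw 179.6
```

Request:
{"op": "servo_tool", "data": {
  "plan": [
    {"claw": 255,"slide": [0,0,0.15],"roll": 0},
    {"claw": 255,"slide": [0,0,0.15],"roll": 0},
    {"claw": 255,"slide": [0,0,0.1],"roll": 0},
    {"claw": 255,"slide": [0,0,0.05],"roll": 0}
  ]
}}

```text
time_s: 76.5
tcp_pos: [418.6, 233.2, 63.6]
ee_rot: [0.004, 1.0, -0.011, 0.016]
force: [-2.1, 1.4, 2.9]
gripper_width: -0.4
```

Request:
{"op": "servo_tool", "data": {
  "plan": [
    {"claw": 255,"slide": [0,0,0.06],"roll": 0}
  ]
}}

```text
time_s: 76.58
tcp_pos: [418.6, 233.2, 62.1]
ee_rot: [0.004, 1.0, -0.011, 0.016]
force: [-4.2, 0.5, 4.0]
gripper_width: -0.1
```

Request:
{"op": "servo_tool", "data": {
  "plan": [
    {"claw": 255,"slide": [0,0,0.05],"roll": 0}
  ]
}}

```text
time_s: 76.67
tcp_pos: [418.7, 233.2, 60.8]
ee_rot: [0.004, 1.0, -0.011, 0.015]
force: [-7.7, -0.2, 18.7]
gripper_width: -0.1
```

Request:
{"op": "servo_tool", "data": {
  "plan": [
    {"claw": 255,"slide": [0,0,0.04],"roll": 0}
  ]
}}

```text
time_s: 76.75
tcp_pos: [418.8, 233.3, 60.6]
ee_rot: [0.004, 1.0, -0.011, 0.016]
force: [-14.4, -3.5, 31.4]
gripper_width: 0.1
```

Bottomed out (force rose from 4 to 31 N). Release and go back up.

Request:
{"op": "servo_tool", "data": {
  "plan": [
    {"claw": 255,"slide": [0,0,-0.2],"roll": 0},
    {"claw": 255,"slide": [0,0,-0.5],"roll": 0},
    {"claw": 255,"slide": [0,0,-0.8],"roll": 0},
    {"claw": 255,"slide": [0,0,-0.9],"roll": 0},
    {"claw": 255,"slide": [0,0,-0.9],"roll": 0},
    {"claw": 255,"slide": [0,0,-0.9],"roll": 0},
    {"claw": 255,"slide": [0,0,-0.9],"roll": 0},
    {"claw": 255,"slide": [0,0,-0.9],"roll": 0}
  ]
}}

```text
time_s: 77.42
tcp_pos: [412.7, 235.5, 212.2]
ee_rot: [0.004, 1.0, -0.013, 0.013]
force: [0.7, -0.2, 0.2]
gripper_width: -0.2
```

```bash
python3 look.py 418 232.5 25 60 80;python3 - <<'E'
from h import *
for n in("top","scene"):
    im=robot.get_image(n);print(n,circ(im,T(im),(418,232),17,58,80),circ(im,T(im),(598,0),24,265,300))
E
```

```text
[412.7 235.5 212.2] [ 0.004  1.    -0.013  0.013] -0.18796450800908335
{'n': 1316, 'mean': [416.7, 232.5, 67.6], 'enc': [418.0, 232.3, 18.0], 'zmed': 67.8}
top None {'n': 66, 'mean': [600.1, 1.3, 282.0], 'enc': [600.9, 1.0, 11.8], 'zmed': 283.0}
scene {'n': 80, 'mean': [419.7, 231.6, 68.7], 'enc': [418.5, 232.0, 16.7], 'zmed': 69.2} {'n': 111, 'mean': [603.1, -1.2, 280.8], 'enc': [600.0, -1.3, 13.1], 'zmed': 284.1}
```

Request:
{"op": "servo_tool", "data": {
  "plan": [
    {"claw": 100,"slide": [0,0,-0.9],"roll": 0},
    {"claw": 0,"slide": [0,0,-0.9],"roll": 0},
    {"claw": 0,"slide": [0,0,-0.9],"roll": 0},
    {"claw": 0,"slide": [0,-0.3,-0.8],"roll": 0},
    {"claw": 0,"slide": [-0.4,-0.6,-0.5],"roll": 0},
    {"claw": 0,"slide": [-0.7,-0.9,-0.2],"roll": 0},
    {"claw": 0,"slide": [-0.7,-0.9,0],"roll": 0},
    {"claw": 0,"slide": [-0.7,-0.9,0],"roll": 0}
  ]
}}

```text
time_s: 78.23
tcp_pos: [471.2, 147.7, 318.2]
ee_rot: [0.001, 1.0, -0.014, 0.01]
force: [-0.5, -0.4, 0.3]
gripper_width: 85.7
```

```bash
python3 lg.py
```

```text
[ 0.1681 -0.042   1.4672 -0.0313  1.7014 -1.4056] v [-0.659  0.23  -0.237  0.009 -0.017 -0.664] pitch -0.0151 rot [ 7.000e-04  9.999e-01 -1.400e-02  1.000e-02] [471.2 147.7 318.2]
tool x [-1.     0.001 -0.02 ] z [ 0.02  -0.028 -0.999] yaw 179.9
```

Request:
{"op": "servo_tool", "data": {
  "plan": [
    {"claw": 0,"slide": [-0.75,-0.9,0],"roll": 0},
    {"claw": 0,"slide": [-0.75,-0.9,0],"roll": 0},
    {"claw": 0,"slide": [-0.75,-0.9,0],"roll": 0},
    {"claw": 0,"slide": [-0.75,-0.9,0],"roll": 0},
    {"claw": 0,"slide": [-0.75,-0.9,0],"roll": 0},
    {"claw": 0,"slide": [-0.5,-0.6,0],"roll": 0},
    {"claw": 0,"slide": [-0.2,-0.2,0],"roll": 0},
    {"claw": 0,"slide": [0,0,0],"roll": 0}
  ]
}}

```text
time_s: 78.9
tcp_pos: [588.9, 2.3, 313.3]
ee_rot: [0.003, 1.0, -0.014, 0.004]
force: [0.3, 0.8, 0.8]
gripper_width: 84.9
```

```bash
python3 lg.py; python3 look.py 598 -2 24 280 295
```

```text
[-0.1116  0.1611  1.2623 -0.0281  1.7061 -1.6801] v [-0.011  0.015  0.015  0.002 -0.008  0.004] pitch -0.0121 rot [ 0.0031  0.9999 -0.0145  0.0045] [588.9   2.3 313.3]
tool x [-1.     0.006 -0.009] z [ 0.009 -0.029 -1.   ] yaw 179.7
[588.9   2.3 313.3] [ 0.003  1.    -0.014  0.004] 84.88488384599127
{'n': 1436, 'mean': [597.5, -1.2, 284.7], 'enc': [598.4, -1.4, 11.9], 'zmed': 284.9}
```

Request:
{"op": "servo_tool", "data": {
  "plan": [
    {"claw": 0,"slide": [-0.18,-0.04,0.1],"roll": 0},
    {"claw": 0,"slide": [-0.16,-0.04,0.4],"roll": 0},
    {"claw": 0,"slide": [0,0,0.6],"roll": 0},
    {"claw": 0,"slide": [0,0,0.6],"roll": 0},
    {"claw": 0,"slide": [0,0,0.5],"roll": 0},
    {"claw": 0,"slide": [0,0,0.2],"roll": 0},
    {"claw": 0,"slide": [0,0,0],"roll": 0}
  ]
}}

```text
time_s: 79.53
tcp_pos: [596.0, 5.1, 247.9]
ee_rot: [-0.0, 1.0, -0.014, 0.005]
force: [-0.1, 0.0, -0.6]
gripper_width: 85.5
```

Request:
{"op": "servo_tool", "data": {
  "plan": [
    {"claw": 165,"slide": [0,0,0],"roll": 0},
    {"claw": 165,"slide": [0,0,0],"roll": 0},
    {"claw": 165,"slide": [0,0,0],"roll": 0},
    {"claw": 165,"slide": [0,0,0],"roll": 0},
    {"claw": 165,"slide": [0,0,0],"roll": 0}
  ]
}}

```text
time_s: 79.95
tcp_pos: [594.8, 3.1, 250.6]
ee_rot: [0.0, 1.0, -0.017, 0.004]
force: [-16.7, -26.8, 0.3]
gripper_width: 30.8
```

```bash
python3 lg.py; python3 knob.py
```

```text
[-0.106   0.1811  1.3637 -0.0335  1.5846 -1.677 ] v [-0.01  -0.006 -0.002 -0.009  0.008 -0.001] pitch -0.0123 rot [ 2.000e-04  9.998e-01 -1.730e-02  4.300e-03] [594.8   3.1 250.6]
tool x [-1.     0.    -0.009] z [ 0.009 -0.035 -0.999] yaw 180.0
[594.8   3.1 250.6]
2607 [596.70718241   0.77620426 285.01952478] [597.26080356   1.51725772 284.80569037]
```

Request:
{"op": "servo_tool", "data": {
  "plan": [
    {"claw": 165,"slide": [0.3,0.3,0],"roll": 0},
    {"claw": 165,"slide": [0.48,0.38,0],"roll": 0},
    {"claw": 165,"slide": [0.4,0.4,0],"roll": 0},
    {"claw": 165,"slide": [0.38,0.4,0],"roll": 0},
    {"claw": 165,"slide": [0.3,0.4,0],"roll": 0},
    {"claw": 165,"slide": [0.28,0.4,0],"roll": 0},
    {"claw": 165,"slide": [0.26,0.4,0],"roll": 0},
    {"claw": 165,"slide": [0.1,0.2,0],"roll": 0}
  ]
}}

```text
time_s: 80.67
tcp_pos: [528.0, 70.7, 250.6]
ee_rot: [0.005, 1.0, -0.023, 0.004]
force: [-2.1, -3.2, -1.5]
gripper_width: 29.9
```

```bash
python3 lg.py; python3 knob.py
```

```text
[ 0.0164  0.0555  1.5037 -0.0457  1.5753 -1.5446] v [ 0.113 -0.048  0.047 -0.014  0.001  0.111] pitch -0.007 rot [ 0.0051  0.9997 -0.0228  0.004 ] [528.   70.7 250.6]
tool x [-1.     0.01  -0.008] z [ 0.008 -0.046 -0.999] yaw 179.4
[528.   70.7 250.6]
2662 [532.06423955  69.20021026 284.98275721] [532.90633598  69.83879493 284.79138204]
```

Request:
{"op": "servo_tool", "data": {
  "plan": [
    {"claw": 165,"slide": [0.12,0.4,0],"roll": 0},
    {"claw": 165,"slide": [0.2,0.5,0],"roll": 0},
    {"claw": 165,"slide": [0.2,0.5,0],"roll": 0},
    {"claw": 165,"slide": [0.18,0.5,0],"roll": 0},
    {"claw": 165,"slide": [0.16,0.5,0],"roll": 0},
    {"claw": 165,"slide": [0.12,0.5,0],"roll": 0},
    {"claw": 165,"slide": [0.08,0.5,0],"roll": 0},
    {"claw": 165,"slide": [0.05,0.5,0],"roll": 0}
  ]
}}

```text
time_s: 81.38
tcp_pos: [501.5, 170.0, 248.2]
ee_rot: [0.006, 1.0, -0.024, 0.006]
force: [-1.6, -3.5, 0.5]
gripper_width: 30.3
```

Request:
{"op": "servo_tool", "data": {
  "plan": [
    {"claw": 165,"slide": [0.03,0.5,0],"roll": 0},
    {"claw": 165,"slide": [0,0.5,0],"roll": 0},
    {"claw": 165,"slide": [0,0.5,0],"roll": 0},
    {"claw": 165,"slide": [-0.02,0.4,0],"roll": 0}
  ]
}}

```text
time_s: 81.72
tcp_pos: [502.3, 221.9, 246.2]
ee_rot: [0.007, 1.0, -0.024, 0.006]
force: [-0.0, -1.4, 0.2]
gripper_width: 30.0
```

```bash
python3 lg.py; python3 knob.py
```

```text
[ 0.3044  0.0978  1.4672 -0.0486  1.5794 -1.2537] v [ 0.224  0.137 -0.137 -0.002  0.011  0.221] pitch 0.0028 rot [ 0.0065  0.9997 -0.0236  0.0061] [502.3 221.9 246.2]
tool x [-1.     0.013 -0.013] z [ 0.012 -0.047 -0.999] yaw 179.3
[502.3 221.9 246.2]
3086 [490.90903255 221.17334216 284.9466095 ] [491.48446782 221.88487311 284.79710938]
```

Request:
{"op": "servo_tool", "data": {
  "plan": [
    {"claw": 165,"slide": [0.25,0.35,0],"roll": 0},
    {"claw": 165,"slide": [0.15,0.4,0],"roll": 0},
    {"claw": 165,"slide": [0,0.45,-0.05],"roll": 0},
    {"claw": 165,"slide": [-0.1,0.45,-0.05],"roll": 0},
    {"claw": 165,"slide": [-0.12,0.45,-0.05],"roll": 0},
    {"claw": 165,"slide": [-0.16,0.45,-0.05],"roll": 0},
    {"claw": 165,"slide": [-0.2,0.4,0],"roll": 0},
    {"claw": 165,"slide": [-0.1,0.2,0],"roll": 0}
  ]
}}

```text
time_s: 82.43
tcp_pos: [511.0, 310.0, 247.1]
ee_rot: [0.006, 1.0, -0.023, 0.006]
force: [-0.5, -1.9, 0.5]
gripper_width: 29.7
```

```bash
python3 lg.py; python3 knob.py
```

```text
[ 0.4421  0.2037  1.3443 -0.0473  1.6033 -1.1181] v [ 0.083  0.132 -0.156 -0.001  0.032  0.073] pitch 0.0097 rot [ 0.0059  0.9997 -0.0234  0.0059] [511.  310.  247.1]
tool x [-1.     0.012 -0.012] z [ 0.011 -0.047 -0.999] yaw 179.3
[511.  310.  247.1]
2858 [510.10720721 308.97055875 284.96043445] [510.67214911 309.58282489 284.79756824]
```

Request:
{"op": "servo_tool", "data": {
  "plan": [
    {"claw": 165,"slide": [-0.2,0.35,0],"roll": 0},
    {"claw": 165,"slide": [-0.22,0.42,0],"roll": 0},
    {"claw": 165,"slide": [-0.25,0.4,0],"roll": 0},
    {"claw": 165,"slide": [-0.26,0.4,0],"roll": 0},
    {"claw": 165,"slide": [-0.3,0.4,0],"roll": 0},
    {"claw": 165,"slide": [-0.3,0.4,0],"roll": 0},
    {"claw": 165,"slide": [-0.25,0.3,0],"roll": 0},
    {"claw": 165,"slide": [-0.1,0.1,0],"roll": 0}
  ]
}}

```text
time_s: 83.15
tcp_pos: [561.1, 382.2, 244.1]
ee_rot: [0.006, 1.0, -0.024, 0.005]
force: [-1.6, -1.2, 0.9]
gripper_width: 30.2
```

```bash
python3 lg.py; python3 knob.py
```

```text
[ 0.507   0.381   1.1243 -0.0469  1.6507 -1.0551] v [ 0.015  0.093 -0.119 -0.002  0.036  0.013] pitch 0.0144 rot [ 0.0061  0.9997 -0.0239  0.0052] [561.1 382.2 244.1]
tool x [-1.     0.012 -0.011] z [ 0.01  -0.048 -0.999] yaw 179.3
[561.1 382.2 244.1]
3045 [554.85836528 381.5125457  285.00379383] [555.62092659 382.0990675  284.79057403]
```

Request:
{"op": "servo_tool", "data": {
  "plan": [
    {"claw": 165,"slide": [0,0.08,0],"roll": 0},
    {"claw": 165,"slide": [-0.04,0.1,0],"roll": 0},
    {"claw": 165,"slide": [0,0,0],"roll": 0}
  ]
}}

```text
time_s: 83.45
tcp_pos: [562.7, 385.5, 243.8]
ee_rot: [0.007, 1.0, -0.025, 0.006]
force: [0.5, 1.1, 0.7]
gripper_width: 30.0
```

```bash
python3 knob.py
```

```text
[562.7 385.5 243.8]
3074 [558.18760541 385.0761272  285.0090673 ] [558.81564185 385.64132565 284.80212572]
```

Request:
{"op": "servo_tool", "data": {
  "plan": [
    {"claw": 80,"slide": [0,0,0],"roll": 0},
    {"claw": 0,"slide": [0,0,0],"roll": 0},
    {"claw": 0,"slide": [0,0,0],"roll": 0},
    {"claw": 0,"slide": [0,0,-0.3],"roll": 0},
    {"claw": 0,"slide": [0,0,-0.7],"roll": 0},
    {"claw": 0,"slide": [0,0,-0.8],"roll": 0},
    {"claw": 0,"slide": [0,0,-0.8],"roll": 0},
    {"claw": 0,"slide": [0,0,-0.5],"roll": 0}
  ]
}}

```text
time_s: 84.17
tcp_pos: [559.5, 388.5, 323.9]
ee_rot: [0.006, 1.0, -0.025, 0.003]
force: [-0.5, -0.1, 0.5]
gripper_width: 85.6
```

Request:
{"op": "servo_tool", "data": {
  "plan": [
    {"claw": 0,"slide": [0.8,0,0],"roll": 0},
    {"claw": 0,"slide": [0.8,0,0],"roll": 0},
    {"claw": 0,"slide": [0.8,-0.4,0],"roll": 0},
    {"claw": 0,"slide": [0.8,-0.4,0],"roll": 0},
    {"claw": 0,"slide": [0.4,-0.2,0],"roll": 0},
    {"claw": 0,"slide": [0.1,0,0],"roll": 0},
    {"claw": 0,"slide": [0,0,0],"roll": 0}
  ]
}}

```text
time_s: 84.75
tcp_pos: [463.2, 364.3, 332.5]
ee_rot: [0.007, 1.0, -0.022, 0.007]
force: [-0.0, -0.6, -0.0]
gripper_width: 85.6
```

```bash
python3 lg.py; python3 - <<'E'
from h import *
for n in("top","scene"):
    im=robot.get_image(n);M=T(im)
    print(n,"knob",circ(im,M,(562,387),28,265,300),"peb",circ(im,M,(593,-8),45,100,130))
    for k in["paint_pot","pot_strip","water_jar","brush","spatula","saucer"]:
        print(k,[(round(d["conf"],2),np.round(d["position"]).tolist()) for d in robot.mark_of(im,k)][:1])
save(im,"s7.png",s=1.2)
E
```

```text
[ 0.5607  0.1807  1.2018 -0.0462  1.7706 -1.0058] v [-0.002 -0.018  0.    -0.003  0.006 -0.002] pitch 0.0115 rot [ 0.0066  0.9997 -0.0222  0.0072] [463.2 364.3 332.5]
tool x [-1.     0.013 -0.015] z [ 0.014 -0.045 -0.999] yaw 179.3
top knob {'n': 69, 'mean': [561.0, 384.2, 282.1], 'enc': [562.3, 385.6, 11.9], 'zmed': 283.6} peb {'n': 286, 'mean': [592.4, -8.4, 114.8], 'enc': [593.7, -8.8, 29.7], 'zmed': 115.2}
paint_pot [(0.65, [558.0, 382.0, 283.0])]
pot_strip [(0.65, [329.0, -300.0, 1.0])]
water_jar []
brush [(0.69, [363.0, 23.0, -1.0])]
spatula [(0.73, [332.0, 422.0, -2.0])]
saucer [(0.79, [451.0, 509.0, -4.0])]
scene knob {'n': 97, 'mean': [564.3, 382.9, 280.6], 'enc': [561.0, 384.5, 13.9], 'zmed': 283.4} peb {'n': 345, 'mean': [597.9, -10.6, 115.6], 'enc': [593.8, -9.5, 30.4], 'zmed': 116.7}
paint_pot [(0.69, [623.0, -178.0, 2.0])]
pot_strip [(0.82, [330.0, -297.0, -1.0])]
water_jar [(0.67, [365.0, 19.0, -6.0])]
brush []
spatula [(0.63, [325.0, 421.0, 1.0])]
saucer [(0.93, [454.0, 512.0, 0.0])]
```

View pics/s7.png

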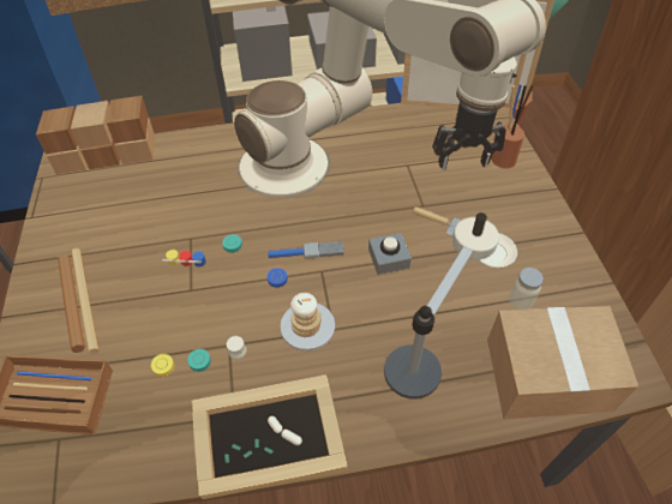

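The final picture shows the stack standing at (305,315), the lamp back aside (475,238), the button up, the other things in place and the gripper clear.

```bash
python3 -c "
from workcell import robot
print(robot.sign_off())"
```

```text
the job is handed in; nothing more can be done
None
```

The job is built and handed in, but I overran the wrist-force limit once, which under the stated rules probably fails the run.

**What was done**
- Two wide discs, two narrow discs and the pebble are stacked on the wheel. The coloured discs were left alone.
- I swung the lamp over the stack and pressed the button until it bottomed out. I then swung the lamp back and took the gripper clear. The clock stood at about 85 s.

**Last checks**
- **Stack:** it is standing, with the pebble flat. Its top read 118 mm when placed (expected 118 mm), and it sits about 2–3 mm from the wheel centre.
- **Button:** force rose from 4 N to 31 N at 7 mm of travel, and the button came back up to 68 mm.
- **Lamp over the stack:** the head's centre was about 10 mm off the stack axis. That error is along the bar, so turning the lamp could not remove it.
- **Lamp returned:** it is back within about 3 mm of where it started.
- **Other things:** in the last camera picture the pots, jar, brush, spatula and saucer look unmoved. The detector missed the jar, and one of its two paint-pot readings was wrong.

**What went wrong**
- **Wrist force:** tool tilt built up while I carried the second narrow disc, so I set it back on the table. Pressing it down there took the wrist reading to about 134 N, over the 120 N limit. I backed off at once and regrasped it later.
- **Joint 2 limit:** I corrected the tilt by pushing against the arm's inner reach. During that, joint 2 read −0.683 against its −0.68 limit.
- **Lamp nudge:** closing on the grip for the return swing moved the lamp 2–3 mm, with 27–32 N on the fingers. This was after the button press.

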